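Set the bench shear's hold-down with the gauge blade

ROBOT

A 6-joint arm with a two-finger parallel gripper is mounted at the origin on a cart in front of the work surface, level with it; the furniture and walls round the work are solid. World frame = base frame: x ahead of the robot, y to its left, z up, the work surface at z = 0. Lengths are in m, angles in rad, forces in N, time in s.
With the tool pointing down it reaches from about 0.225 to 0.725 m from the base axis. Payload 3.1 kg.
Tool frame: the origin (TCP) lies midway between the tips of the shut fingers; the grasp point (between the pads) lies grasp_offset behind it (grasp_offset is the distance from the TCP to the grasp point, in m); z points along the fingers, y is the line along which they close (so a half turn about z gives the same grasp; the last joint's range is limited). The gripper opens to 85 mm and grips with 20 to 120 N. Pads are 22 mm wide; open, the fingers measure 114 mm over their backs; the gripper's body (76 mm by 85 mm) begins 54 mm behind the grasp point. The pads swing forward as they close: fully open they stand 13 mm farther back than shut.
Start: joints at [-1.413, 0.048, 0.099, 1.622, 0, 1.443], TCP at [0.148, -0.504, 0.231] pointing down, gripper open.
Joint ranges: [-2.91, 2.91], [-0.99, 1.94], [-1.21, 1.42], [-2.12, 2.29], [-1.49, 1.47], [-3.14, 3.14]. Speed limits (rad/s): [2.79, 2.79, 3.14, 3.14, 3.14, 3.14].

INTERFACE

Orientations are given as a rotation vector (axis times angle).
In Python, from plant import * gives the robot as it stands.
- The arm moves only by the tool apply_moves, never from a script. Its argument "rows" is a list of rows, each a list of 5 numbers: the gripper's target within -1 to 1 (shut at 1, half-way at 0, fully open at -1), then the shift along the tool's x, y, z as a fraction of full scale, then the turn about the tool's z as a fraction of full scale. In form: [[fingers, x, y, z, turn], ...]. A call has exactly 10 rows; each row shifts and turns the commanded pose from where the row before left it, along the tool's axes as they then stand; what a row does not reach is not made up. Full scale, the value 1, is 2.5 cm for a shift and pi rad for a turn. A row lasts 1/10 s, in which the tool goes at most 50 mm and 8.59 degrees, less where a joint would pass 70% of its speed; a pose out of reach is approached as far as the arm can. A call with a number of a shift or a turn outside -1 to 1 is refused whole. A call with a gripper value outside its range is refused whole. The fingers move at their own pace and stop on an object; "force" is the grip in N (left out, the last holds). Time passes only in rows, so rows that do not move let the fingers close, or fill a call up. It gives the time, the measured TCP pose, the force, the opening and the grip force at its end, in the units of the state.
- sense(): the state, without advancing time (a new reading comes with each control period).
- capture(name): name is "scene" or "top" or "wrist"; returns the picture (480x640x3 uint8, red, green, blue); there is no depth.
- camera_model(name): a dict with "fx", "fy", "cx", "cy" (pixels), "xyz" and "orientation" of the camera in the world. Camera axes: x right, y down, z forward; pixel columns grow to the right and rows downward; lengths in m; the calibration is good to about 2 mm. A picture is of the moment at which its call begins: read the wrist's pose just before it. camera_model takes no time and is no camera call; for the wrist camera it gives the pose at the moment of the call.
- finish_job(): hands the job in; it is judged then, once.
The state is a dict: "time": time; "qpos": joint angles; "qd": joint speeds; "joint_torque": joint torques, N m; "eef_pos": TCP position; "orientation": TCP orientation; "ft_force": force on the tool from outside, world axes, zero at the start; "wrist_torque": the same for the moment, N m; "opening": finger opening in m; "grip_force": force on a finger pad.
Only numpy, scipy, OpenCV 4.12 (cv2) and the standard library are available. Lean on these libraries where they do the work, as an engineer would, in place of code of your own. Each camera call takes 0.05 s, during which the arm holds its last target. There are 200 camera calls.

TASK

Set the hold-down of the green bench shear with the loose setting gauge, a steel blade with a black handle: slide the blade along the bed until its tip is right through under the round foot and let go of it, then wind the hold-down down with the crank until the blade just drags, so that drawing it straight out takes a light steady pull of about 5 to 10 N. Never clamp it hard: a pressure of 25 N under the foot is already too much. With that setting draw the gauge out, leave the crank as it is and lay the gauge flat on the bench clear of the shear; leave the other things alone.

Things in the scene. Friction and masses are not known exactly. Their poses are not given: they have to be found in the camera images.
- shear: Green bench shear for flat bar, bolted down (180 x 150 mm). Origin on the table, under the hold-down screw's axis; x = feed direction, z up. Two cheeks, 92 mm apart, from x = -22 mm on, carry a crosshead over the bed (underside 101, boss 134 mm above the table). Knives beyond x = +32 mm. The red-gripped lever behind is parked, raised to the right (-y); leave it.
- bed_mouth (a point): Middle of the front top edge of the shear's bed, 95 mm before the screw's axis; axes as the shear. The bed is a flat steel plate, 45 mm above the table, from here to 125 mm farther in; nothing stands in front of it. Two low guides on it, 8 mm high and 44 mm apart, start with a flared mouth here and keep the blade straight.
- hold_down: Hold-down: upright screw with a 33 mm steel cup at its foot; only moves up and down. Origin: centre of the cup's underside; axes as the shear. An orange facing, 29 mm across, sticks out below the cup and presses on the blade: worn by an unknown amount, it sticks out 2.3 to 3.7 mm; pressure grows by 20 N per mm of travel. At the start it stands 7 to 11.5 mm over the bed. Stays where it is left.
- crank_handle (a point): Centre of the crank's black upright grip, 19 mm thick, 48 mm tall, 40 mm from the screw's axis, 125 mm above the cup's underside. Led round clockwise seen from above it lowers the hold-down by 4 mm a turn, under any load. It spins on its pin, so the hand need not turn. Turning takes about 2 N here. The crank's hub reaches up to 16 mm below this point, its arm to 24 mm below.
- gauge_grip (a point): Centre of the setting gauge's upright black handle (40 along, 16 across, 34 mm tall), x to the tip. It stands on the outer end of a steel blade 155 x 30 x 6 mm: underside 23 mm below this point, tip 135 mm ahead (so tip 15 mm past the foot's axis = handle 120 mm before it). 0.25 kg. Friction 0.6 on bed and facing (+-10 %): the pull that drags it is 1.2 times the foot's pressure, and 0.6 times what else bears on the bed.
- wrench_17: Combination spanner 212 mm long, lying at the left of a fixed green steel case (163 x 204 x 71 mm, beyond the gauge's tip: carry the gauge over it); to be left alone. Origin at its underside.
- paint_marker: White paint marker with a black cap, 134 mm long, lying in front of the shear; to be left alone. Origin at its underside.
- plate_a: Dark steel plate offcut 100 x 75 x 8 mm, lying flat to the right of the shear's mouth; to be left alone. Origin at its underside.

How it is judged:
By the outcome, as a careful person would: the job done as asked, in the order asked, and still so for the second after the job is handed in, with the robot touching nothing.
It also fails if it takes over 72 s, if anything falls off the work surface, if the arm or the gripper's body presses on something with over 40 N, if the wrist force passes 120 N, or if a joint passes its speed limit or range.

## Working session

There is one attempt and no reset: what is moved stays moved. The work goes in short steps, Python scripts to look and compute and a tool call to move; the robot and the scene stay as the last step left them, time stands still between calls to the robot, and variables do not carry over. Pictures are saved under pics/ and viewed, at most 10 in all, crops included, and the job is handed in when it is done.

Besides the shell and the picture viewer there is one more tool, called in YAML: its name, and indented under it one key for each argument. apply_moves: Moves the arm, as the interface text tells. Its arguments: {"type":"object","properties":{"rows":{"type":"array","items":{"type":"array","items":{"type":"number","minimum":-1,"maximum":1}}},"force":{"type":"number"}},"required":["rows"]}

```bash
ls; mkdir -p pics; python3 - <<'E'
from plant import *
import cv2
s=sense();print(s)
for n in("scene","top"):
    im=capture(n);cv2.imwrite(f"pics/{n}0.png",im[:,:,::-1]);print(camera_model(n))
E
```

```text
pics
{'time': 0.0, 'qpos': array([-1.41277812e+00,  4.87156826e-02,  9.75729151e-02,  1.62198693e+00,
        3.84163523e-07,  1.44301260e+00]), 'qd': array([ 3.71312078e-04,  6.41169816e-04, -3.02206995e-04, -1.08557114e-04,
        3.78609930e-04,  3.88928534e-05]), 'joint_torque': array([-1.06734860e-03, -3.38779163e+01,  3.20016968e+01,  2.01785011e-02,
       -2.16759972e-04, -1.00280504e-07]), 'eef_pos': array([ 0.14791051, -0.50309398,  0.2301229 ]), 'orientation': array([-3.10726114e+00, -4.47077988e-01,  5.47622434e-05]), 'ft_force': array([0.59335516, 0.1406515 , 0.03249411]), 'wrist_torque': array([-0.04188799,  0.03255852, -0.01346667]), 'grip_force': 0.0, 'opening': 0.08538847835455289}
{'fx': 497.97348702503666, 'fy': 497.97348702503666, 'cx': 326.5741439144854, 'cy': 240.5450718625799, 'xyz': array([0.05239119, 0.44459193, 0.83802342]), 'orientation': array([-1.15372202,  2.43423213, -0.92574018])}
{'fx': 492.8133485957174, 'fy': 492.8133485957174, 'cx': 319.03433032432497, 'cy': 238.93498638591086, 'xyz': array([0.3773    , 0.02864026, 1.17349968]), 'orientation': array([-2.17618902,  2.13542825, -0.14730058])}
```

View pics/scene0.png

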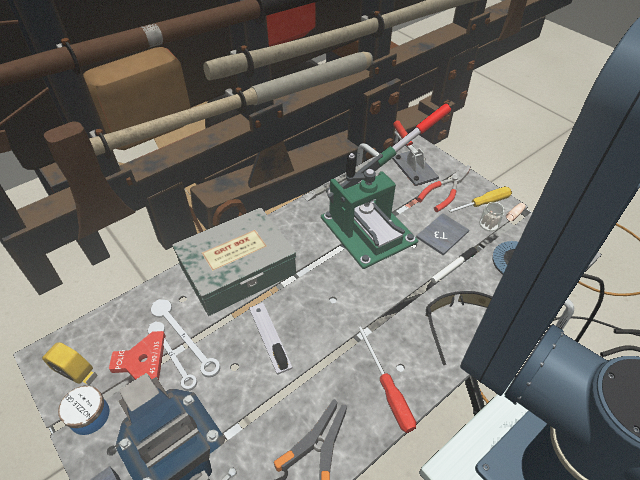

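View pics/top0.png

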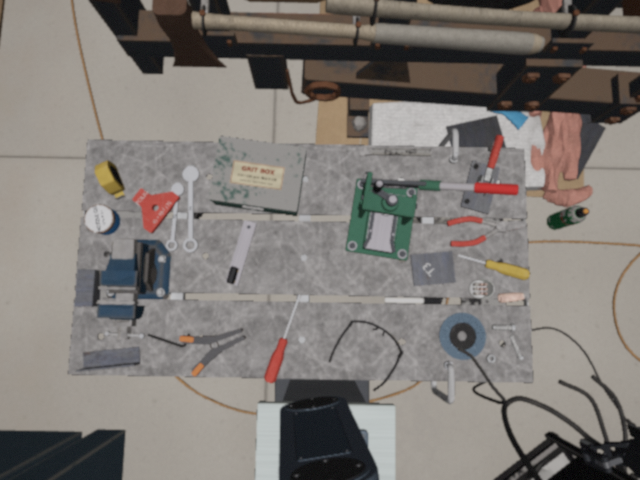

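The scene view shows the gauge at about (270,340) with its handle end at (280,357), and the shear at about (370,215). In the top view the gauge handle is at (233,273) with its tip near (247,225). The shear's bed is around (381,232) and the crank grip around (378,185).

```bash
cat > h.py <<'E'
import numpy as np, cv2
from scipy.spatial.transform import Rotation as R
from plant import *
def ray(cm,p):
    d=R.from_rotvec(cm["orientation"]).apply([(p[0]-cm["cx"])/cm["fx"],(p[1]-cm["cy"])/cm["fy"],1]);return np.array(cm["xyz"]),d
def onz(cm,p,z):
    o,d=ray(cm,p);return o+d*(z-o[2])/d[2]
def tri(c1,p1,c2,p2):
    o1,d1=ray(c1,p1);o2,d2=ray(c2,p2)
    t=np.linalg.lstsq(np.c_[d1,-d2],o2-o1,rcond=None)[0]
    a=o1+t[0]*d1;b=o2+t[1]*d2;return (a+b)/2,np.linalg.norm(a-b)
def proj(cm,P):
    q=R.from_rotvec(cm["orientation"]).inv().apply(np.array(P)-cm["xyz"]);return np.array([cm["cx"]+cm["fx"]*q[0]/q[2],cm["cy"]+cm["fy"]*q[1]/q[2]])
E
python3 - <<'E'
from h import *
T=camera_model("top");S=camera_model("scene")
print("handle",onz(T,(233,273),.04),"tip",onz(T,(247,225),.006), "scene handle",onz(S,(280,355),.04))
for p in [(349,251),(409,256),(414,183),(359,178)]: print("base corner",onz(T,p,.01))
for p in [(367,249),(391,251)]: print("bed front",onz(T,p,.045))
t=cv2.imread("pics/top0.png");s=cv2.imread("pics/scene0.png")
a=cv2.resize(t[160:265,335:435],None,fx=4,fy=4,interpolation=2);b=cv2.resize(s[135:270,315:425],None,fx=3.5,fy=3.11,interpolation=2)
h=max(a.shape[0],b.shape[0]);f=lambda i:cv2.copyMakeBorder(i,0,h-i.shape[0],0,0,0)
cv2.imwrite("pics/crop.png",np.hstack([f(a),f(b)]));print(a.shape,b.shape)
E
```

```text
handle [0.44429343 0.22023767 0.04      ] tip [0.56183866 0.1972271  0.006     ] scene handle [0.43220538 0.22737158 0.04      ]
base corner [ 0.50345164 -0.04765089  0.01      ]
base corner [ 0.49425163 -0.19021342  0.01      ]
base corner [ 0.67196861 -0.20329192  0.01      ]
base corner [ 0.68169622 -0.07000735  0.01      ]
bed front [ 0.50508756 -0.08680756  0.045     ]
bed front [ 0.50151313 -0.14216889  0.045     ]
(420, 400, 3) (420, 385, 3)
```

View pics/crop.png

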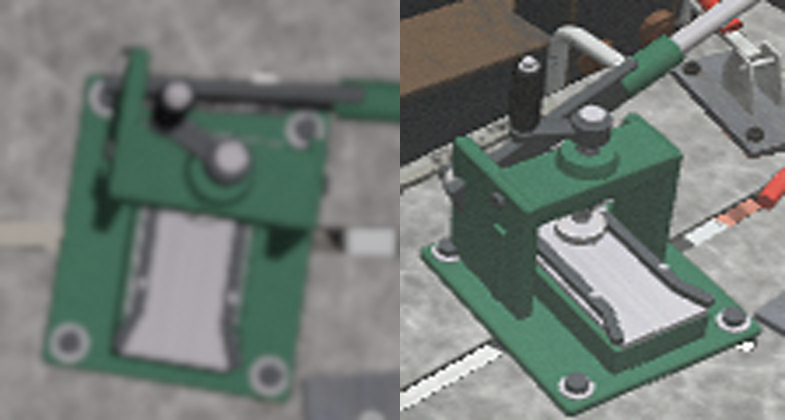

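```bash
cat >> h.py <<'E'
def tool():
    s=sense();M=R.from_rotvec(s["orientation"]).as_matrix();return s,M
def go(P,yaw=None):
    "mm shift in tool axes to TCP target P; turn (deg) to bring tool x to world yaw (deg)"
    s,M=tool();d=M.T@(np.array(P)-s["eef_pos"]);o="tool mm %s units %s"%(np.round(d*1e3,1),np.round(d/.025,2))
    y0=np.degrees(np.arctan2(M[1,0],M[0,0]));o+=" xyaw %.1f"%y0
    if yaw is not None: o+=" turn deg %.1f units %.4f"%(-(yaw-y0),-(yaw-y0)/180)
    print(o)
E
python3 - <<'E'
from h import *
s,M=tool();print(M.round(3));c=camera_model("wrist");print(c, M.T@(c["xyz"]-s["eef_pos"]));print(R.from_rotvec(c["orientation"]).as_matrix().round(3)[:,2], (M.T@R.from_rotvec(c["orientation"]).as_matrix()).round(2))
import plant;print([k for k in dir(plant) if 'off' in k.lower()], getattr(plant,'grasp_offset',None))
go([.40,-.11,.33],-5)
E
```

```text
[[ 0.959  0.282 -0.   ]
 [ 0.282 -0.959  0.002]
 [ 0.    -0.002 -1.   ]]
{'fx': 354.6246468551524, 'fy': 354.6246468551524, 'cx': 318.8519863721193, 'cy': 237.04765462493052, 'xyz': array([ 0.21733121, -0.48431382,  0.3737311 ]), 'orientation': array([ 2.32548386, -1.73856368, -0.25152707])} [ 0.07196495  0.00118463 -0.14349902]
[-0.27  -0.078 -0.96 ] [[ 0.   -0.96 -0.28]
 [ 1.    0.    0.  ]
 [-0.   -0.28  0.96]]
['grasp_offset'] 0.0187
tool mm [ 352.7 -306.4  -99. ] units [ 14.11 -12.25  -3.96] xyaw 16.4 turn deg 21.4 units 0.1187
```

apply_moves:
  rows:
    - [-1, 1, -0.85, -0.4, 0]
    - [-1, 1, -0.85, -0.4, 0]
    - [-1, 1, -0.85, -0.4, 0]
    - [-1, 1, -0.85, -0.4, 0]
    - [-1, 1, -0.85, -0.4, 0]
    - [-1, 1, -0.85, -0.4, 0]
    - [-1, 1, -0.85, -0.4, 0]
    - [-1, 1, -0.85, -0.4, 0]
    - [-1, 1, -0.85, -0.4, 0]
    - [-1, 1, -0.85, -0.4, 0]

```text
time: 1.1
eef_pos: [0.3283, -0.228, 0.3313]
orientation: [-3.109, -0.447, 0.0]
ft_force: [-0.2, -1.1, 0.4]
opening: 0.0854
grip_force: 0.0
```

apply_moves:
  rows:
    - [-1, 1, -0.9, 0, 0]
    - [-1, 1, -0.9, 0, 0]
    - [-1, 1, -0.9, 0, 0]
    - [-1, 1, -0.9, 0, 0]
    - [-1, 0, 0, 0, 0.04]
    - [-1, 0, 0, 0, 0.04]
    - [-1, 0, 0, 0, 0.04]
    - [-1, 0, 0, 0, 0]
    - [-1, 0, 0, 0, 0]
    - [-1, 0, 0, 0, 0]

```text
time: 2.1
eef_pos: [0.3984, -0.1149, 0.3311]
orientation: [-3.138, 0.141, 0.001]
ft_force: [0.5, -0.1, 0.1]
opening: 0.0851
grip_force: 0.0
```

```bash
python3 - <<'E'
from h import *
import pickle
s,M=tool();print(s["time"],s["eef_pos"],s["qd"].round(3));c=camera_model("wrist");im=capture("wrist")
cv2.imwrite("pics/w1.png",im[:,:,::-1]);pickle.dump(c,open("w1.pkl","wb"));go([.4,-.11,.33],-5)
E
```

```text
2.1 [ 0.39840374 -0.11485508  0.33111848] [-0.001 -0.001  0.003 -0.001  0.001  0.008]
tool mm [ 1.1 -5.   1.2] units [ 0.04 -0.2   0.05] xyaw -5.2 turn deg -0.2 units -0.0009
```

View pics/w1.png

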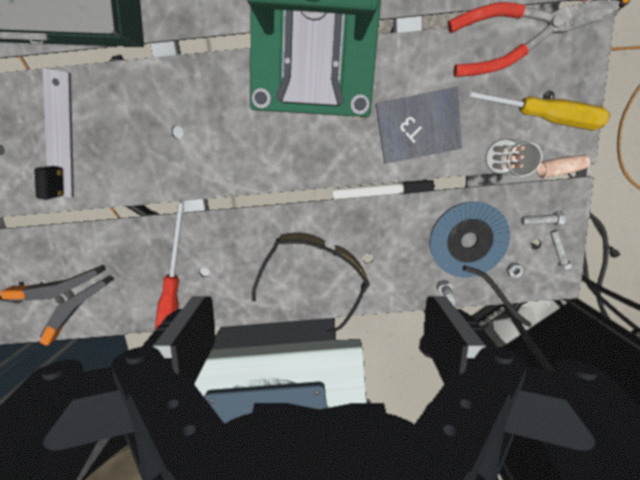

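The wrist view shows the gauge blade running from (57,70) to (60,197), with the handle at (48,183). The bed mouth's front edge runs from (283,103) to (342,107), and the base bolts are at (261,98) and (361,104).

```bash
python3 - <<'E'
from h import *
import pickle
c=pickle.load(open("w1.pkl","rb"));im=cv2.imread("pics/w1.png")
f=lambda n,p,z:print(n,onz(c,p,z).round(4))
f("tipL",(45,70),.006);f("tipR",(69,69),.006);f("endR",(73,196),.006)
f("bedL",(283,103),.045);f("bedR",(342,107),.045);f("boltL",(261,98),.015);f("boltR",(361,104),.015)
hsv=cv2.cvtColor(im,cv2.COLOR_BGR2HSV)
# handle mask
m=(hsv[...,2]<60).astype(np.uint8);m[:150]=0;m[205:]=0;m[:,:25]=0;m[:,80:]=0
k=max(cv2.findContours(m,0,1)[0],key=cv2.contourArea);print(cv2.minAreaRect(k),cv2.boundingRect(k),cv2.contourArea(k))
b=((hsv[...,2]>140)&(im[...,0].astype(int)>=im[...,2].astype(int)+3)).astype(np.uint8);b[:60]=0;b[205:]=0;b[:,:30]=0;b[:,85:]=0
ks=cv2.findContours(b,0,1)[0]
if ks:
  k=max(ks,key=cv2.contourArea);r=cv2.minAreaRect(k);print(r);[f("c",p,.006) for p in cv2.boxPoints(r)]
cv2.imwrite("pics/cr.png",np.hstack([cv2.resize(im[55:205,20:95],None,fx=4,fy=4),cv2.resize(im[0:120,240:390],None,fx=3.3,fy=5)]))
E
```

```text
tipL [0.5725 0.2008 0.006 ]
tipR [0.571  0.1716 0.006 ]
endR [0.4192 0.2106 0.006 ]
bedL [ 0.5065 -0.0848  0.045 ]
bedR [ 0.4963 -0.1513  0.045 ]
boltL [ 0.517  -0.0564  0.015 ]
boltR [ 0.4995 -0.1766  0.015 ]
((48.82804870605469, 182.38916015625), (31.10761070251465, 26.73161506652832), 87.27368927001953) (35, 167, 28, 32) 692.5
((57.53157424926758, 132.9287567138672), (129.06976318359375, 25.182077407836914), 87.33700561523438)
c [0.5739 0.2042 0.006 ]
c [0.5724 0.1735 0.006 ]
c [0.4181 0.2108 0.006 ]
c [0.4196 0.2446 0.006 ]
```

View pics/cr.png

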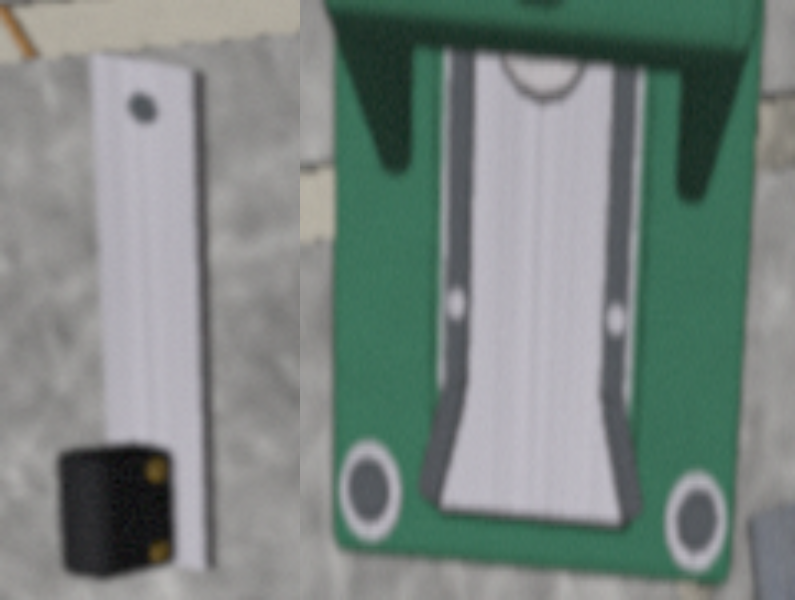

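```bash
python3 - <<'E'
from h import *
go([.441,.219,.10],-14.4)
E
```

```text
tool mm [  12.4 -336.3  231.2] units [  0.5  -13.45   9.25] xyaw -5.2 turn deg 9.2 units 0.0513
```

apply_moves:
  rows:
    - [-1, 0.05, -1, 0.4, 0]
    - [-1, 0.05, -1, 0.4, 0]
    - [-1, 0.05, -1, 0.4, 0]
    - [-1, 0.05, -1, 0.4, 0]
    - [-1, 0.05, -1, 0.5, 0]
    - [-1, 0.05, -1, 0.5, 0]
    - [-1, 0.05, -1, 0.5, 0]
    - [-1, 0.05, -1, 0.5, 0]
    - [-1, 0.05, -1, 0.5, 0]
    - [-1, 0.05, -1, 0.5, 0]

```text
time: 3.15
eef_pos: [0.4281, 0.0743, 0.2174]
orientation: [-3.09, 0.03, 0.0]
ft_force: [0.4, -0.4, -0.1]
opening: 0.0853
grip_force: 0.0
```

apply_moves:
  rows:
    - [-1, 0, -1, 1, 0]
    - [-1, 0, -1, 1, 0]
    - [-1, 0, -1, 1, 0]
    - [-1, 0, -0.45, 1, 0]
    - [-1, 0, 0, 0.65, 0]
    - [-1, 0, 0, 0, 0.0257]
    - [-1, 0, 0, 0, 0.0257]
    - [-1, 0, 0, 0, 0]
    - [-1, 0, 0, 0, 0]
    - [-1, 0, 0, 0, 0]

```text
time: 4.15
eef_pos: [0.4269, 0.0773, 0.1083]
orientation: [-3.013, 0.105, 0.019]
ft_force: [0.6, 0.2, -0.4]
opening: 0.0854
grip_force: 0.0
```

```bash
python3 - <<'E'
from h import *
s,M=tool();c=camera_model("wrist");im=capture("wrist")
cv2.imwrite("pics/w2.png",im[:,:,::-1]);go([.441,.219,.012],-14.4);print(c["xyz"],c["orientation"],proj(c,[.441,.219,.04]))
E
```

```text
tool mm [   6.1 -128.9  113.5] units [ 0.25 -5.16  4.54] xyaw -3.9 turn deg 10.5 units 0.0584
[0.50016492 0.05332414 0.24940486] [ 2.06142589 -2.16817881 -0.46209307] [120.30645743 236.17010935]
```

View pics/w2.png

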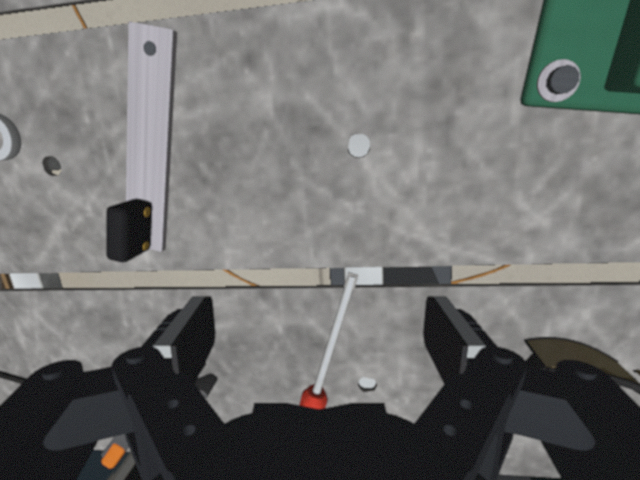

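The gauge shows at (150,140), with its handle at (128,230). The arm stopped short at y=0.077 and the tool is slightly tilted, so I'll check the joints.

```bash
python3 - <<'E'
from h import *
s,M=tool();print(s["qpos"].round(3),s["qd"].round(3),s["joint_torque"].round(1));print(M.round(3),s["eef_pos"],s["time"],s["ft_force"])
import plant;print([k for k in dir(plant) if k[0]!='_'][:60])
E
```

```text
[-0.069 -0.185 -0.371  1.402  0.126  3.141] [ 0.006 -0.     0.001  0.    -0.003 -0.   ] [ -0.2 -24.6  31.7   0.1   0.4  -0. ]
[[ 0.998 -0.069 -0.008]
 [-0.068 -0.99   0.127]
 [-0.017 -0.126 -0.992]] [0.42687737 0.07745628 0.10838908] 4.2 [ 0.146175   -1.25552585 -0.48111151]
['MotionError', 'camera_model', 'capture', 'finish_job', 'grasp_offset', 'sense']
```

apply_moves:
  rows:
    - [-1, 0, 0, 0, -0.0471]
    - [-1, 0, 0, 0, -0.0471]
    - [-1, 0, 0, 0, -0.0471]
    - [-1, 0, 0, 0, -0.0471]
    - [-1, 0, 0, 0, -0.0471]
    - [-1, 0, 0, 0, -0.0471]
    - [-1, 0, 0, 0, -0.0471]
    - [-1, 0, 0, 0, -0.0471]
    - [-1, 0, 0, 0, -0.0471]
    - [-1, 0, 0, 0, -0.0471]

```text
time: 5.2
eef_pos: [0.4268, 0.0777, 0.1084]
orientation: [-2.306, -1.977, -0.116]
ft_force: [0.8, 0.7, -0.0]
opening: 0.0854
grip_force: 0.0
```

```bash
python3 - <<'E'
from h import *
s,M=tool();print(s["qpos"].round(3));print(M.round(3),s["eef_pos"],s["time"]);go([.441,.219,.10],165.6)
E
```

```text
[-0.068 -0.185 -0.371  1.402  0.126  1.655]
[[ 0.153  0.988 -0.008]
 [ 0.98  -0.151  0.127]
 [ 0.124 -0.028 -0.992]] [0.42683303 0.07768035 0.10842976] 5.2
tool mm [139.7  -7.1  26.2] units [ 5.59 -0.28  1.05] xyaw 81.1 turn deg -84.5 units -0.4694
```

apply_moves:
  rows:
    - [-1, 0, 0, 0, -0.0477]
    - [-1, 0, 0, 0, -0.0477]
    - [-1, 0, 0, 0, -0.0477]
    - [-1, 0, 0, 0, -0.0477]
    - [-1, 0, 0, 0, -0.0477]
    - [-1, 0, 0, 0, -0.0477]
    - [-1, 0, 0, 0, -0.0477]
    - [-1, 0, 0, 0, -0.0477]
    - [-1, 0, 0, 0, -0.0477]
    - [-1, 0, 0, 0, -0.0477]

```text
time: 6.2
eef_pos: [0.4268, 0.0777, 0.1084]
orientation: [-0.35, -3.093, -0.195]
ft_force: [-0.5, 0.0, 0.3]
opening: 0.0854
grip_force: 0.0
```

apply_moves:
  rows:
    - [-1, 0, 0, 0, -0.0477]
    - [-1, 0, 0, 0, -0.0477]
    - [-1, 0, 0, 0, -0.0477]
    - [-1, 0, 0, 0, -0.0477]
    - [-1, 0, 0, 0, -0.0477]
    - [-1, 0, 0, 0, -0.0477]
    - [-1, 0, 0, 0, -0.0477]
    - [-1, 0, 0, 0, -0.0477]
    - [-1, 0, 0, 0, -0.0477]
    - [-1, 0, 0, 0, -0.0477]

```text
time: 7.2
eef_pos: [0.4268, 0.0777, 0.1084]
orientation: [-1.824, 2.468, 0.165]
ft_force: [-0.1, -0.0, -0.2]
opening: 0.0855
grip_force: 0.0
```

apply_moves:
  rows:
    - [-1, 0, 0, 0, -0.0477]
    - [-1, 0, 0, 0, -0.0477]
    - [-1, 0, 0, 0, -0.0477]
    - [-1, 0, 0, 0, -0.0477]
    - [-1, 0, 0, 0, -0.0477]
    - [-1, 0, 0, 0, -0.0477]
    - [-1, 0, 0, 0, -0.0477]
    - [-1, 0, 0, 0, -0.0477]
    - [-1, 0, 0, 0, -0.0477]
    - [-1, 0, 0, 0, -0.0477]

```text
time: 8.2
eef_pos: [0.4268, 0.0777, 0.1084]
orientation: [-2.966, 0.555, 0.048]
ft_force: [-0.6, 0.4, 0.0]
opening: 0.0854
grip_force: 0.0
```

```bash
python3 - <<'E'
from h import *
s,M=tool();print(s["qpos"].round(3));print(M.round(3),s["eef_pos"],s["time"])
E
```

```text
[-0.068 -0.185 -0.371  1.402  0.126 -2.841]
[[ 0.932 -0.362 -0.008]
 [-0.358 -0.925  0.127]
 [-0.054 -0.115 -0.992]] [0.42683726 0.07767756 0.10843378] 8.2
```

apply_moves:
  rows:
    - [-1, 0, 0, 0, -0.0477]
    - [-1, 0, 0, 0, -0.0477]
    - [-1, 0, 0, 0, -0.0477]
    - [-1, 0, 0, 0, -0.0477]
    - [-1, 0, 0, 0, -0.0477]
    - [-1, 0, 0, 0, 0]
    - [-1, 0, 0, 0, 0]
    - [-1, 0, 0, 0, 0]
    - [-1, 0, 0, 0, 0]
    - [-1, 0, 0, 0, 0]

```text
time: 9.2
eef_pos: [0.4127, 0.1811, 0.1081]
orientation: [-3.081, -0.369, -0.029]
ft_force: [0.2, -0.6, 0.2]
opening: 0.0852
grip_force: 0.0
```

```bash
python3 - <<'E'
from h import *
s,M=tool();print(s["qpos"].round(3));print(M.round(3),s["eef_pos"],s["time"])
E
```

```text
[ 0.239 -0.17  -0.354  1.363  0.036 -3.141]
[[ 0.972  0.236  0.014]
 [ 0.236 -0.971  0.041]
 [ 0.023 -0.036 -0.999]] [0.41271245 0.1810836  0.1081365 ] 9.2
```

apply_moves:
  rows:
    - [-1, 0, 0, 0, -0.0477]
    - [-1, 0, 0, 0, 0]
    - [-1, 0, 0, 0, 0.0477]
    - [-1, 0, 0, 0, 0.0477]
    - [-1, 0, 0, 0, 0.0477]
    - [-1, 0, 0, 0, 0.0477]
    - [-1, 0, 0, 0, 0.0477]
    - [-1, 0, 0, 0, 0.0477]
    - [-1, 0, 0, 0, 0.0477]
    - [-1, 0, 0, 0, 0.0477]

```text
time: 10.2
eef_pos: [0.4004, 0.2153, 0.1081]
orientation: [-2.834, 1.304, -0.027]
ft_force: [-0.4, 0.6, -0.2]
opening: 0.0852
grip_force: 0.0
```

```bash
python3 - <<'E'
from h import *
s,M=tool();print(s["qpos"].round(3));print(M.round(4),s["eef_pos"],s["time"])
go([.441,.219,.10],165.6)
E
```

```text
[ 0.343 -0.16  -0.345  1.358  0.003 -1.936]
[[ 0.6504 -0.7591  0.025 ]
 [-0.7595 -0.6504  0.0122]
 [ 0.007  -0.0269 -0.9996]] [0.40042781 0.21528809 0.10812517] 10.2
tool mm [ 23.5 -33.    9.2] units [ 0.94 -1.32  0.37] xyaw -49.4 turn deg -215.0 units -1.1946
```

apply_moves:
  rows:
    - [-1, 0, 0, 0, 0.0474]
    - [-1, 0, 0, 0, 0.0474]
    - [-1, 0, 0, 0, 0.0474]
    - [-1, 0, 0, 0, 0.0474]
    - [-1, 0, 0, 0, 0.0474]
    - [-1, 0, 0, 0, 0.0474]
    - [-1, 0, 0, 0, 0.0474]
    - [-1, 0, 0, 0, 0.0474]
    - [-1, 0, 0, 0, 0.0474]
    - [-1, 0, 0, 0, 0.0474]

```text
time: 11.2
eef_pos: [0.4004, 0.2153, 0.1081]
orientation: [-1.198, 2.874, 0.003]
ft_force: [-0.4, 0.4, -0.4]
opening: 0.0857
grip_force: 0.0
```

apply_moves:
  rows:
    - [-1, 0, 0, 0, 0.0474]
    - [-1, 0, 0, 0, 0.0474]
    - [-1, 0, 0, 0, 0.0474]
    - [-1, 0, 0, 0, 0.0474]
    - [-1, 0, 0, 0, 0.0474]
    - [-1, 0, 0, 0, 0.0474]
    - [-1, 0, 0, 0, 0.0474]
    - [-1, -0.8, 0.3, 0.5, 0]
    - [-1, -0.74, 0.25, 0.5, 0]
    - [-1, 0, 0, 0, 0]

```text
time: 12.2
eef_pos: [0.4423, 0.2193, 0.0825]
orientation: [0.384, 3.096, 0.022]
ft_force: [-0.5, -0.8, 0.4]
opening: 0.0851
grip_force: 0.0
```

```bash
python3 - <<'E'
from h import *
s,M=tool();c=camera_model("wrist");im=capture("wrist");print(s["qpos"].round(3),M[:,2].round(3),s["time"])
# yaw refine via blade in this view, handle by dark mask near prediction
hp=proj(c,[.441,.219,.04]);tp=proj(c,[.572,.186,.006]);print(hp,tp)
go([.441,.219,.012],165.6)
cv2.imwrite("pics/w3.png",im[:,:,::-1])
E
```

```text
[ 0.322 -0.042 -0.288  1.299  0.003  0.569] [ 0.023  0.011 -1.   ] 12.2
[318.02057421 261.01659633] [317.38245841 410.12356161]
tool mm [ 1.5 -1.6 71.2] units [ 0.06 -0.06  2.85] xyaw 165.9 turn deg 0.3 units 0.0015
```

View pics/w3.png

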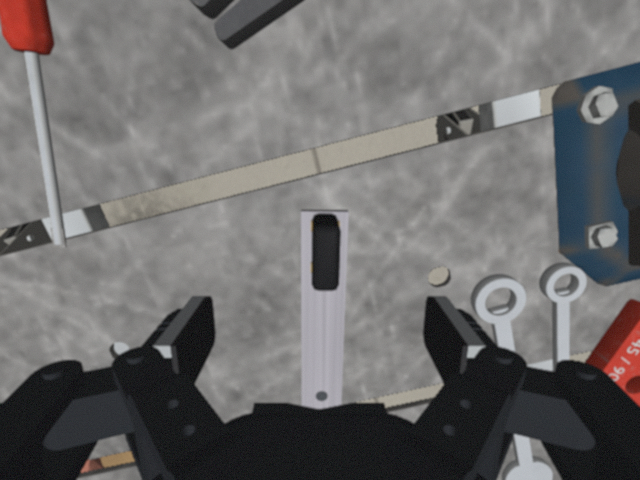

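The handle sits at (326,252) and is aligned with the image vertical. That is about 4.7 mm in x and 4 mm in y from the prediction, in tool axes. Correcting, descending and gripping.

apply_moves:
  force: 50
  rows:
    - [-1, 0.25, 0.1, 0, 0]
    - [-1, 0, 0, 0.9, 0]
    - [-1, 0, 0, 0.9, 0]
    - [-1, 0, 0, 0.7, 0]
    - [-1, 0, 0, 0.3, 0]
    - [1, 0, 0, 0, 0]
    - [1, 0, 0, 0, 0]
    - [1, 0, 0, 0, 0]
    - [1, 0, 0, 0, 0]
    - [1, 0, 0, 0, 0]

```text
time: 13.25
eef_pos: [0.4385, 0.2255, 0.0155]
orientation: [0.38, 3.093, 0.024]
ft_force: [1.8, 1.3, 0.3]
opening: 0.0152
grip_force: 48.7
```

```bash
python3 - <<'E'
from h import *
s,M=tool();print(s["eef_pos"],s["opening"],s["grip_force"],s["ft_force"])
E
```

```text
[0.43846798 0.22548371 0.01547966] 0.015195670820713788 48.68683397769928 [1.77227982 1.31250631 0.26442405]
```

```bash
python3 - <<'E'
from h import *
import pickle
c=pickle.load(open("w1.pkl","rb"));im=cv2.imread("pics/w1.png");T=camera_model("top");t=cv2.imread("pics/top0.png")
q=lambda x,y:(240+(x-300)/3.3,y/5)
L=onz(c,q(457,304),.053);Rr=onz(c,q(616,320),.053);m=(L+Rr)/2;print("screws",L,Rr,m,np.degrees(np.arctan2(-(L-Rr)[0],(L-Rr)[1])))
# straight guide inner edges at bed level
for n,a,b in(("L",(472,60),(468,380)),("R",(612,65),(602,395))):
    A=onz(c,q(*a),.053);B=onz(c,q(*b),.053);print(n,A,B,np.degrees(np.arctan2((A-B)[1],(A-B)[0])))
print("cup front",onz(c,q(544,100),.053))
# bolts via top view crop px
tq=lambda x,y:(335+x/4,160+y/4)
bs=[onz(T,tq(*p),.015) for p in((68,343),(269,376),(305,130),(102,97))];print(np.array(bs).round(4))
print("top bolt front mid",(bs[0]+bs[1])/2, "hub",onz(T,tq(230,160),.165))
print("top bed front",onz(T,tq(120,355),.045),onz(T,tq(228,370),.045))
E
```

```text
screws [ 0.54793554 -0.09547883  0.053     ] [ 0.5401726  -0.14713105  0.053     ] [ 0.54405407 -0.12130494  0.053     ] -8.547153876649341
L [ 0.59358216 -0.10546758  0.053     ] [ 0.53259281 -0.09739318  0.053     ] -7.541542493123106
R [ 0.58874222 -0.14953097  0.053     ] [ 0.52564375 -0.14137188  0.053     ] -7.36787620219568
cup front [ 0.58421429 -0.12748039  0.053     ]
[[ 0.5155 -0.0543  0.015 ]
 [ 0.4982 -0.1733  0.015 ]
 [ 0.6472 -0.1955  0.015 ]
 [ 0.665  -0.0733  0.015 ]]
top bolt front mid [ 0.50686875 -0.1138103   0.015     ] hub [ 0.59545043 -0.12720833  0.165     ]
top bed front [ 0.50557876 -0.0821918   0.045     ] [ 0.49808244 -0.14447212  0.045     ]
```

apply_moves:
  rows:
    - [1, 0, 0, -0.5, 0]
    - [1, 0, 0, -1, 0]
    - [1, 0, -0.3, -1, 0]
    - [1, 0, -0.8, -0.8, 0]
    - [1, 0, -1, -0.5, 0]
    - [1, 0, -1, 0, 0]
    - [1, 0, -1, 0, 0]
    - [1, 0, -1, 0, 0]
    - [1, 0, -1, 0, 0]
    - [1, 0, -1, 0, 0]

```text
time: 14.25
eef_pos: [0.3915, 0.0512, 0.106]
orientation: [0.379, 3.096, 0.024]
ft_force: [0.9, -0.7, -3.4]
opening: 0.0149
grip_force: 49.0
```

apply_moves:
  rows:
    - [1, 0, -1, 0, 0]
    - [1, 0, -1, 0, 0]
    - [1, 0, -1, 0, 0]
    - [1, 0, -1, 0, 0]
    - [1, 0.1, -1, 0, 0]
    - [1, 0.1, -0.9, 0, 0]
    - [1, 0, -0.2, 0, -0.017]
    - [1, 0, 0, 0, -0.017]
    - [1, 0, 0, 0, 0]
    - [1, 0, 0, 0, 0]

```text
time: 15.25
eef_pos: [0.3505, -0.0946, 0.1032]
orientation: [0.215, 3.11, 0.022]
ft_force: [-0.5, 0.6, -2.3]
opening: 0.0148
grip_force: 49.1
```

```bash
python3 - <<'E'
from h import *
s,M=tool();print(s["qpos"].round(3),M[:,2].round(3),s["eef_pos"],s["ft_force"],s["time"])
go([.353,-.0946,.065],172)
c=camera_model("top");im=capture("top");w=capture("wrist");sc=capture("scene")
a=cv2.resize(im[160:300,300:440],None,fx=2.8,fy=2.8,interpolation=2);b=cv2.resize(w,(392*4//3,392)) ;b=b[:,60:460]
cv2.imwrite("pics/t4.png",np.hstack([a,b])[:,:,::-1])
print(proj(c,[.353+.1336,-.0946-.0188,.05]))
E
```

```text
[-0.469 -0.407 -0.548  1.413  0.022 -0.33 ] [ 0.025  0.013 -1.   ] [ 0.35048174 -0.09460261  0.10315914] [-0.46715614  0.64763072 -2.27894308] 15.25
tool mm [-1.6 -0.3 38.2] units [-0.07 -0.01  1.53] xyaw 172.1 turn deg 0.1 units 0.0004
[378.78255922 257.00297142]
```

View pics/t4.png

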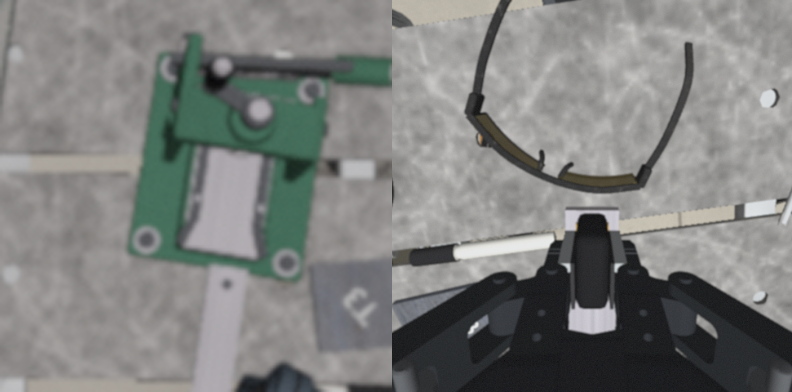

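The left side (top view) shows the blade tip at about (381.4,255), roughly in line with the bed mouth. The right side (wrist) shows the gauge held straight. Now the lateral error from the pixels.

```bash
python3 - <<'E'
from h import *
T=camera_model("top");q=lambda x,y:(300+x/2.8,160+y/2.8)
s,M=tool();e=s["eef_pos"];zt=.094
tip=onz(T,q(228.5,266),zt);far=onz(T,q(214,388),zt);print(tip,far,np.degrees(np.arctan2((tip-far)[1],(tip-far)[0])),(tip-e)[:2],np.hypot(*(tip-e)[:2]))
y=np.radians(-8);d=np.array([np.cos(y),np.sin(y)]);n=np.array([-d[1],d[0]])
for p in(tip,far,e):print("along,lat rel. mouth",d@(p[:2]-[.5015,-.1155]),n@(p[:2]-[.5015,-.1155]))
for a,b in(((187,245),(258,258)),((205,150),(264,160))):
  L=onz(T,q(*a),.045);Rr=onz(T,q(*b),.045);print(L,Rr,n@((L+Rr)[:2]/2-[.5015,-.1155]))
E
```

```text
[ 0.48686595 -0.11404884  0.094     ] [ 0.39139481 -0.10294806  0.094     ] -6.632210188762233 [ 0.1361617  -0.01956152] 0.13755966871850892
along,lat rel. mouth -0.014693599845972896 -0.0005996247009672686
along,lat rel. mouth -0.1107805425201081 -0.002893889905032296
along,lat rel. mouth -0.15225262400737963 -0.00017851936088696466
[ 0.50855789 -0.08629321  0.045     ] [ 0.49891586 -0.14480225  0.045     ] 0.00026404797181772043
[ 0.58831502 -0.10080018  0.045     ] [ 0.58084326 -0.14986677  0.045     ] 0.0018246033189482074
```

apply_moves:
  rows:
    - [1, 0, 0, 0.7, 0]
    - [1, 0, 0, 0.7, 0]
    - [1, -0.4, 0, 0, 0]
    - [1, -0.6, 0, 0, 0]
    - [1, -0.8, 0, 0, 0]
    - [1, -0.6, 0, 0, 0]
    - [1, -0.2, 0, 0.1, 0]
    - [1, 0, 0, 0.1, 0]
    - [1, 0, 0, 0.08, 0]
    - [1, 0, 0, 0, 0]

```text
time: 16.4
eef_pos: [0.4151, -0.1027, 0.0619]
orientation: [0.214, 3.112, 0.023]
ft_force: [0.3, -0.4, -2.7]
opening: 0.0148
grip_force: 49.3
```

```bash
python3 - <<'E'
from h import *
s,M=tool();e=s["eef_pos"];print(e,s["ft_force"],M[:,2].round(3))
y=np.radians(-8);d=np.array([np.cos(y),np.sin(y)]);n=np.array([-d[1],d[0]]);p=e[:2]-[.5015,-.1155];print(d@p,n@p)
E
```

```text
[ 0.41514964 -0.10269596  0.06192471] [ 0.29091375 -0.37620571 -2.71291994] [ 0.023  0.013 -1.   ]
-0.08729197948829047 0.0006617844653320042
```

apply_moves:
  rows:
    - [1, 0, 0, 0.05, 0]
    - [1, 0, 0, 0.03, 0]
    - [1, -0.3, 0, 0, 0]
    - [1, -0.4, 0, 0, 0]
    - [1, -0.3, 0, 0, 0]
    - [1, -0.1, 0, 0, 0]
    - [1, 0, 0, 0, 0]
    - [1, 0, 0, 0, 0]
    - [1, 0, 0, 0, 0]
    - [1, 0, 0, 0, 0]

```text
time: 17.4
eef_pos: [0.4432, -0.1068, 0.0611]
orientation: [0.214, 3.11, 0.022]
ft_force: [0.9, -0.2, -3.2]
opening: 0.0154
grip_force: 49.2
```

apply_moves:
  rows:
    - [1, 0, 0, 0.04, 0]
    - [1, 0, 0, 0.04, 0]
    - [1, -0.3, 0, 0, 0]
    - [1, -0.4, 0, 0, 0]
    - [1, -0.4, 0, 0, 0]
    - [1, -0.3, 0, 0, 0]
    - [1, -0.1, 0, 0, 0]
    - [1, 0, 0, 0, 0]
    - [1, 0, 0, 0, 0]
    - [1, 0, 0, 0, 0]

```text
time: 18.4
eef_pos: [0.4817, -0.1123, 0.0604]
orientation: [0.213, 3.108, 0.021]
ft_force: [1.6, -0.3, 0.8]
opening: 0.0149
grip_force: 49.8
```

```bash
python3 - <<'E'
from h import *
s,M=tool();e=s["eef_pos"];print(e,s["ft_force"],s["wrist_torque"],s["opening"])
y=np.radians(-8);d=np.array([np.cos(y),np.sin(y)]);n=np.array([-d[1],d[0]]);p=e[:2]-[.5015,-.1155];print(d@p,n@p)
E
```

```text
[ 0.48166417 -0.11228055  0.06035719] [ 1.61985909 -0.308506    0.83918695] [-0.17096227 -0.28768946  0.03477105] 0.014886697650730071
-0.020090853090474273 0.00042750467229779815
```

```bash
python3 - <<'E'
from h import *
T=camera_model("top");S=camera_model("scene")
q=lambda x,y:(335+x/4,160+y/4);g=lambda x,y:(315+(x-400)/3.5,135+y/3.11)
print("griptop",tri(T,q(178,95),S,g(526,65)))
print("nut top",tri(T,q(231,159),S,g(594,114)))
print("lever end",tri(T,(517,188),S,(450,106)));print("green/steel",tri(T,(421,184),S,(378,160)),tri(T,(440,185),S,(394,149)))
t=cv2.imread("pics/top0.png");s=cv2.imread("pics/scene0.png")
a=cv2.resize(t[165:225,355:415],None,fx=7,fy=7,interpolation=cv2.INTER_CUBIC);b=cv2.resize(s[145:205,330:390],None,fx=6,fy=6,interpolation=cv2.INTER_CUBIC)
b=cv2.copyMakeBorder(b,0,60,0,0,0);cv2.imwrite("pics/c5.png",np.hstack([a,b]))
E
```

```text
griptop (array([ 0.61924242, -0.09463804,  0.20665126]), np.float64(4.339881661174034e-05))
nut top (array([ 0.59559723, -0.12856584,  0.16345915]), np.float64(0.0018798582414179567))
lever end (array([ 0.61097674, -0.37211813,  0.2118035 ]), np.float64(0.009406465496560944))
green/steel (array([ 0.63840404, -0.19448044,  0.1326356 ]), np.float64(0.0015187443309113103)) (array([ 0.63174062, -0.23257317,  0.14863983]), np.float64(0.004728682521052924))
```

View pics/c5.png

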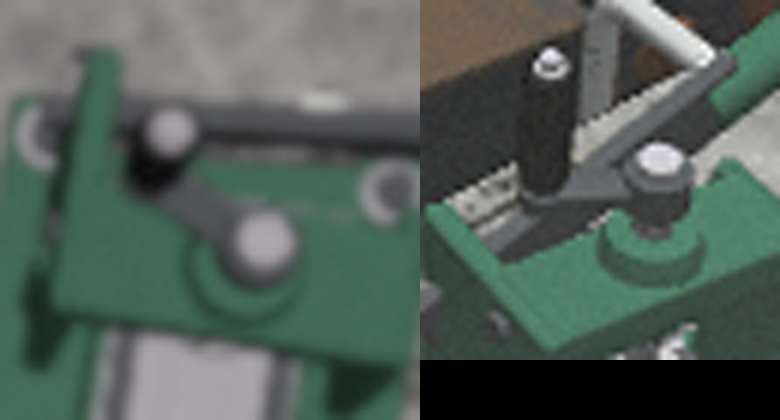

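apply_moves:
  rows:
    - [-1, 0, 0, 0, 0]
    - [-1, 0, 0, 0, 0]
    - [-1, 0, 0, 0, 0]
    - [-1, 0, 0, 0, 0]
    - [-1, 0, 0, -0.5, 0]
    - [-1, 0, 0, -1, 0]
    - [-1, 0, 0, -1, 0]
    - [-1, 0, 0, -1, 0]
    - [-1, 0, 0, -1, 0]
    - [-1, 0, 0, -1, 0]

```text
time: 19.4
eef_pos: [0.4772, -0.1137, 0.1997]
orientation: [0.213, 3.109, 0.021]
ft_force: [0.5, 0.4, -0.0]
opening: 0.0856
grip_force: 0.0
```

The grip top is at about (0.619,-0.095,0.207) and the nut at (0.596,-0.129,0.163). They are 41 mm apart, which fits the 40 mm given. I'll raise and move over the crank grip.

apply_moves:
  rows:
    - [-1, 0, 0, -0.7, 0]
    - [-1, 0, 0, -0.8, 0]
    - [-1, -0.9, 0.25, 0, 0]
    - [-1, -0.9, 0.25, 0, 0]
    - [-1, -0.9, 0.25, 0, 0]
    - [-1, -0.9, 0.25, 0, 0]
    - [-1, -0.9, 0.25, 0, 0]
    - [-1, -0.9, 0.25, 0, 0]
    - [-1, 0, 0, 0, 0]
    - [-1, 0, 0, 0, 0]

```text
time: 20.4
eef_pos: [0.615, -0.0953, 0.239]
orientation: [0.213, 3.111, 0.022]
ft_force: [0.1, -0.1, 0.0]
opening: 0.0856
grip_force: 0.0
```

```bash
python3 - <<'E'
from h import *
s,M=tool();c=camera_model("wrist");im=capture("wrist");cv2.imwrite("pics/w6.png",im[:,:,::-1]);print(s["eef_pos"],s["time"])
go([.619,-.0945,.17],172)
p=proj(c,[.619,-.0945,.207]);print(p,c["xyz"])
x,y=p.astype(int);sub=im[y-45:y+46,x-45:x+46].mean(2).astype(int);print(sub[::5,::5])
E
```

```text
[ 0.61499084 -0.09533147  0.23901982] 20.4
tool mm [-2.6  0.5 69.4] units [-0.1   0.02  2.78] xyaw 172.1 turn deg 0.1 units 0.0008
[322.22213391 277.0059797 ] [ 0.54162198 -0.08835334  0.38082032]
[[ 99  99 106 103 103 100  75  81  99 103  99 103  98 105  89 130 174 148
  161]
 [101 107 101 105 108 106 104 101  84  78  67  95  96 102 116 139 175 149
  151]
 [100  96 100 103 103 103 106  73  29  30  65  73 104 103 176 143 184 169
  169]
 [102 102 101  97 101 102  80  29  21  24  29  55 103 102 141 157 176 170
  182]
 [ 98 114 125 144 149 100  37  17  29  25  28  27 101 101  52 146 172 159
  149]
 [ 66  50  50  50  56  51  27  18  29  31  28  25 100 101  97 104 159 161
  140]
 [ 52  53  52  59  69  82  26  30  27  22  28  34  97 100 100 105 162 162
  149]
 [ 93  98 105 105 103 108  19  32  46  59  48  28  85 100 136 153 171 175
  162]
 [107 106 102 107 126 142  26  52 101 145  87  46  59  99 143 160 169 167
  159]
 [180 186 167 174 187 180  33 150 185 129 205  87  79  97 177 176 163 154
  169]
 [190 167 168 168 175 184 109 218 213 219 200 170 101  96 170 171 169 172
  163]
 [185 186 165 165 166 178 187 186 211 206 215 118 110 119 157 168 163 172
  175]
 [167 178 168 165 174 174 178 178 190 214 178 172 169 173 169 169 167 157
  167]
 [154 152 156 170 171 173 168 195 186 176 170 175 174 180 162 169 178 169
  162]
 [151 151 155 179 162 163 161 171 190 174 155 114 101 150 194 169 183 176
  172]
 [159 163 162 149 121 109  96 100 119 132 145 181 192 201 199 175 168 194
  190]
 [ 86  95  68 130 131 157 167 166 169 171 179 175 191 199 174 184 166 176
  162]
 [ 84 161 127 148 141 155 180 174 172 156 156 179 170 190 170 149 152 155
  164]
 [163 169 154 156 143 153 158 160 157 139 105 105 107  39  53 164 166 163
  163]]
```

apply_moves:
  force: 40
  rows:
    - [-1, -0.22, 0.02, 0, 0]
    - [-1, 0, 0, 0.8, 0]
    - [-1, 0, 0, 0.9, 0]
    - [-1, 0, 0, 0.7, 0]
    - [-1, 0, 0, 0.36, 0]
    - [1, 0, 0, 0, 0]
    - [1, 0, 0, 0, 0]
    - [1, 0, 0, 0, 0]
    - [1, 0, 0, 0, 0]
    - [1, 0, 0, 0, 0]

```text
time: 21.45
eef_pos: [0.6231, -0.0947, 0.1714]
orientation: [0.213, 3.107, 0.022]
ft_force: [-0.7, 0.7, 0.5]
opening: 0.0174
grip_force: 39.0
```

```bash
cat >> h.py <<'E'
def circ(deg,n,C=(.5956,-.1286),r=.040,k=None):
    "rows (tool x,y units) to lead the grip clockwise by deg in n rows from the current place"
    s,M=tool();v=s["eef_pos"][:2]-np.array(C);a0=np.arctan2(v[1],v[0]);print("r now",np.hypot(*v),"ang",np.degrees(a0))
    w=np.linspace(0,1,n+1);w=w if k is None else w; a=a0-np.radians(deg)*w
    P=np.array(C)+r*np.c_[np.cos(a),np.sin(a)];d=np.diff(P,axis=0);o=[]
    for e in d: o.append((M.T@np.r_[e,0])[:2]/.025)
    print(np.round(o,2).tolist())
E
python3 - <<'E'
from h import *
s,M=tool();print(s["eef_pos"],s["ft_force"],s["opening"])
circ(60,5)
E
```

```text
[ 0.62314303 -0.09468871  0.17143427] [-0.65667098  0.72187171  0.49541927] 0.0174056418640385
r now 0.04368746033833209 ang 50.91621678480828
[[-0.27, -0.2], [-0.22, -0.25], [-0.16, -0.29], [-0.1, -0.32], [-0.03, -0.33]]
```

```bash
cat >> h.py <<'E'
def arc(a0,deg,n,r=.040):
    s,M=tool();a=np.radians(a0-deg*np.linspace(0,1,n+1));d=np.diff(r*np.c_[np.cos(a),np.sin(a)],axis=0)
    print([[round(float(v),3) for v in (M.T@np.r_[e,0])[:2]/.025] for e in d])
E
python3 - <<'E'
from h import *
arc(53,90,9);arc(-37,72,6)
E
```

```text
[[-0.231, -0.157], [-0.2, -0.194], [-0.163, -0.226], [-0.122, -0.251], [-0.076, -0.268], [-0.028, -0.277], [0.02, -0.278], [0.068, -0.27], [0.114, -0.254]]
[[0.192, -0.273], [0.245, -0.227], [0.287, -0.171], [0.316, -0.108], [0.332, -0.04], [0.333, 0.03]]
```

apply_moves:
  rows:
    - [1, -0.23, -0.16, 0.004, 0]
    - [1, -0.2, -0.19, 0.004, 0]
    - [1, -0.16, -0.23, 0.004, 0]
    - [1, -0.12, -0.25, 0.004, 0]
    - [1, -0.08, -0.27, 0.004, 0]
    - [1, -0.03, -0.28, 0.004, 0]
    - [1, 0.02, -0.28, 0.004, 0]
    - [1, 0.07, -0.27, 0.004, 0]
    - [1, 0.11, -0.25, 0.004, 0]
    - [1, 0, 0, 0, 0]

```text
time: 22.45
eef_pos: [0.6308, -0.1542, 0.1702]
orientation: [0.217, 3.107, 0.015]
ft_force: [1.0, -0.6, 7.1]
opening: 0.0178
grip_force: 39.6
```

```bash
python3 - <<'E'
from h import *
s,M=tool();print(s["eef_pos"],s["ft_force"],s["opening"]);circ(1,1)
E
```

```text
[ 0.63082278 -0.15421426  0.17017725] [ 0.98184968 -0.64176994  7.13376259] 0.01779158394897431
r now 0.04355151543944953 ang -36.02492300342312
[[0.01, -0.02]]
```

apply_moves:
  rows:
    - [1, 0.19, -0.27, -0.02, 0]
    - [1, 0.25, -0.23, -0.02, 0]
    - [1, 0.29, -0.17, -0.02, 0]
    - [1, 0.32, -0.11, 0, 0]
    - [1, 0.33, -0.04, 0, 0]
    - [1, 0.33, 0.03, 0, 0]
    - [1, 0, 0, 0, 0]
    - [-1, 0, 0, 0, 0]
    - [-1, 0, 0, 0, 0]
    - [-1, 0, 0, 0, 0]

```text
time: 23.45
eef_pos: [0.584, -0.1647, 0.1669]
orientation: [0.214, 3.114, 0.023]
ft_force: [-0.1, 0.6, 0.5]
opening: 0.0608
grip_force: 0.0
```

```bash
python3 - <<'E'
from h import *
s,M=tool();print(s["eef_pos"],s["ft_force"],s["opening"],s["time"]);circ(1,1)
go([.5,-.1137,.24]);go([.4787,-.1123,.0605])
E
```

```text
[ 0.58398778 -0.16470985  0.16692588] [-0.06108769  0.60471645  0.5067933 ] 0.060803695585197375 23.45
r now 0.03793105806179525 ang -107.82677429583345
[[0.03, 0.01]]
tool mm [ 88.8  40.2 -74.2] units [ 3.55  1.61 -2.97] xyaw 172.1
tool mm [113.5  35.8 104.8] units [4.54 1.43 4.19] xyaw 172.1
```

apply_moves:
  rows:
    - [-1, 0, 0, -0.9, 0]
    - [-1, 0, 0, -1, 0]
    - [-1, 0, 0, -1, 0]
    - [-1, 1, 0.35, 0, 0]
    - [-1, 1, 0.36, 0, 0]
    - [-1, 1, 0.36, 0.4, 0]
    - [-1, 1, 0.36, 1, 0]
    - [-1, 0.5, 0, 1, 0]
    - [-1, 0, 0, 1, 0]
    - [-1, 0, 0, 1, 0]

```text
time: 24.45
eef_pos: [0.4786, -0.1132, 0.1276]
orientation: [0.214, 3.111, 0.022]
ft_force: [0.3, 0.6, 0.6]
opening: 0.0854
grip_force: 0.0
```

```bash
python3 - <<'E'
from h import *
s,M=tool();print(s["time"],s["eef_pos"],s["ft_force"]);go([.4815,-.1123,.0605],172)
E
```

```text
24.45 [ 0.47860212 -0.11322678  0.12761093] [0.30210488 0.56616653 0.57652723]
tool mm [-1.3  0.3 67.2] units [-0.05  0.01  2.69] xyaw 172.1 turn deg 0.1 units 0.0007
```

apply_moves:
  force: 50
  rows:
    - [-1, -0.05, 0, 0.9, 0]
    - [-1, 0, 0, 0.9, 0]
    - [-1, 0, 0, 0.7, 0]
    - [-1, 0, 0, 0.15, 0]
    - [1, 0, 0, 0, 0]
    - [1, 0, 0, 0, 0]
    - [1, 0, 0, 0, 0]
    - [1, 0, 0, 0, 0]
    - [1, 0, 0, 0, 0]
    - [1, 0, 0, 0, 0]

```text
time: 25.45
eef_pos: [0.4831, -0.113, 0.0641]
orientation: [0.213, 3.108, 0.021]
ft_force: [-1.1, -0.4, 3.2]
opening: 0.0147
grip_force: 51.0
```

apply_moves:
  rows:
    - [1, 0.02, 0, 0, 0]
    - [1, 0.02, 0, 0, 0]
    - [1, 0.02, 0, 0, 0]
    - [1, 0.02, 0, 0, 0]
    - [1, 0.02, 0, 0, 0]
    - [1, 0.02, 0, 0, 0]
    - [1, 0.02, 0, 0, 0]
    - [1, 0.02, 0, 0, 0]
    - [1, 0.02, 0, 0, 0]
    - [1, 0.02, 0, 0, 0]

```text
time: 26.45
eef_pos: [0.4789, -0.1125, 0.0639]
orientation: [0.213, 3.107, 0.021]
ft_force: [4.5, -0.7, 5.8]
opening: 0.0151
grip_force: 51.3
```

```bash
python3 - <<'E'
from h import *
s,M=tool();print(s["time"],s["eef_pos"],s["ft_force"], M.T@s["ft_force"]);print(s["qd"].round(4))
E
```

```text
26.45 [ 0.47885844 -0.11249709  0.06386453] [ 4.468966   -0.68135746  5.79467865] [-4.67132289  0.02230775 -5.67383914]
[-0.0023 -0.0128 -0.0146  0.0008  0.0013 -0.0006]
```

apply_moves:
  rows:
    - [1, -0.1, 0, -0.08, 0]
    - [1, -0.12, 0, 0, 0]
    - [1, 0, 0, 0, 0]
    - [-1, 0, 0, 0, 0]
    - [-1, 0, 0, 0, 0]
    - [-1, 0, 0, 0, 0]
    - [-1, 0, 0, -1, 0]
    - [-1, 0, 0, -1, 0]
    - [-1, 0, 0, -1, 0]
    - [-1, 0, 0, -1, 0]

```text
time: 27.45
eef_pos: [0.4798, -0.1138, 0.1652]
orientation: [0.214, 3.112, 0.023]
ft_force: [0.1, 0.1, -0.8]
opening: 0.0855
grip_force: 0.0
```

```bash
python3 - <<'E'
from h import *
s,M=tool();print(s["time"],s["eef_pos"]);go([.584,-.165,.24],172);go([.584,-.165,.167],172);arc(-112,90,9)
E
```

```text
27.45 [ 0.47983717 -0.11383087  0.16521475]
tool mm [-111.8  -35.3  -73. ] units [-4.47 -1.41 -2.92] xyaw 172.1 turn deg 0.1 units 0.0008
tool mm [-110.2  -36.4    0. ] units [-4.41 -1.46  0.  ] xyaw 172.1 turn deg 0.1 units 0.0008
[[0.263, 0.092], [0.244, 0.136], [0.216, 0.176], [0.182, 0.211], [0.143, 0.239], [0.099, 0.261], [0.053, 0.274], [0.004, 0.279], [-0.044, 0.275]]
```

apply_moves:
  rows:
    - [-1, 0, 0, -1, 0]
    - [-1, 0, 0, -1, 0]
    - [-1, 0, 0, -1, 0]
    - [-1, -0.88, -0.28, 0, 0]
    - [-1, -0.88, -0.28, 0, 0]
    - [-1, -0.88, -0.29, 0, 0]
    - [-1, -0.88, -0.29, 0, 0]
    - [-1, -0.91, -0.29, 0, 0]
    - [-1, 0, 0, 0, 0]
    - [-1, 0, 0, 0.7, 0]

```text
time: 28.45
eef_pos: [0.585, -0.166, 0.2259]
orientation: [0.214, 3.107, 0.02]
ft_force: [-0.6, 0.5, 0.2]
opening: 0.0856
grip_force: 0.0
```

apply_moves:
  force: 40
  rows:
    - [-1, 0, 0, 1, 0]
    - [-1, 0, 0, 0.9, 0]
    - [-1, 0, 0, 0.35, 0]
    - [-1, 0, 0, 0, 0]
    - [1, 0, 0, 0, 0]
    - [1, 0, 0, 0, 0]
    - [1, 0, 0, 0, 0]
    - [1, 0, 0, 0, 0]
    - [1, 0, 0, 0, 0]
    - [1, 0, 0, 0, 0]

```text
time: 29.45
eef_pos: [0.5857, -0.1644, 0.1693]
orientation: [0.213, 3.108, 0.022]
ft_force: [-0.4, 2.1, 3.0]
opening: 0.0179
grip_force: 39.3
```

```bash
python3 - <<'E'
from h import *
s,M=tool();print(s["time"],s["eef_pos"],s["ft_force"],s["opening"]);circ(90,9,C=(.599,-.128))
E
```

```text
29.45 [ 0.58571567 -0.16443087  0.16926712] [-0.39818913  2.09787058  3.02002051] 0.017881068180715623
r now 0.03877733876950311 ang -110.03412442687312
[[0.27, 0.08], [0.25, 0.13], [0.22, 0.17], [0.19, 0.2], [0.15, 0.23], [0.11, 0.26], [0.06, 0.27], [0.01, 0.28], [-0.03, 0.28]]
```

apply_moves:
  rows:
    - [1, 0.265, 0.09, 0.003, 0]
    - [1, 0.245, 0.13, 0.003, 0]
    - [1, 0.217, 0.174, 0.003, 0]
    - [1, 0.185, 0.207, 0.003, 0]
    - [1, 0.146, 0.236, 0.003, 0]
    - [1, 0.103, 0.26, 0.003, 0]
    - [1, 0.056, 0.272, 0.003, 0]
    - [1, 0.007, 0.28, 0.003, 0]
    - [1, -0.04, 0.275, 0.003, 0]
    - [1, 0, 0, 0, 0]

```text
time: 30.45
eef_pos: [0.5649, -0.1139, 0.1684]
orientation: [0.212, 3.104, 0.017]
ft_force: [7.5, -1.3, 0.4]
opening: 0.0174
grip_force: 39.1
```

```bash
python3 - <<'E'
from h import *
s,M=tool();print(s["time"],s["eef_pos"],s["ft_force"],s["opening"]);circ(90,9,C=(.599,-.128));go([.4815,-.113,.0605],172)
E
```

```text
30.45 [ 0.5649118  -0.11393924  0.16835554] [ 7.52785188 -1.26437347  0.3658172 ] 0.017388836086951815
r now 0.03687425429304096 ang 157.58474828020715
[[-0.09, 0.26], [-0.14, 0.24], [-0.18, 0.21], [-0.21, 0.18], [-0.24, 0.14], [-0.26, 0.1], [-0.27, 0.05], [-0.28, 0.0], [-0.27, -0.05]]
tool mm [ 85.9 -11.8 105.2] units [ 3.44 -0.47  4.21] xyaw 172.2 turn deg 0.2 units 0.0009
```

apply_moves:
  rows:
    - [-1, 0, 0, 0, 0]
    - [-1, 0, 0, 0, 0]
    - [-1, 0, 0, 0, 0]
    - [-1, 0, 0, -1, 0]
    - [-1, 0, 0, -1, 0]
    - [-1, 0, 0, -1, 0]
    - [-1, 0.9, -0.15, 0, 0]
    - [-1, 0.9, -0.16, 0, 0]
    - [-1, 0.9, -0.16, 0.5, 0]
    - [-1, 0.73, 0, 1, 0]

```text
time: 31.45
eef_pos: [0.4747, -0.1141, 0.2045]
orientation: [0.214, 3.107, 0.019]
ft_force: [1.1, 0.0, 0.7]
opening: 0.0855
grip_force: 0.0
```

```bash
python3 - <<'E'
from h import *
s,M=tool();print(s["time"],s["eef_pos"]);go([.4830,-.1128,.062],172)
E
```

```text
31.45 [ 0.47472296 -0.11406548  0.20451491]
tool mm [ -4.2   0.4 142.7] units [-0.17  0.01  5.71] xyaw 172.1 turn deg 0.1 units 0.0005
```

apply_moves:
  force: 50
  rows:
    - [-1, -0.1, 0, 1, 0]
    - [-1, -0.07, 0, 1, 0]
    - [-1, 0, 0, 1, 0]
    - [-1, 0, 0, 1, 0]
    - [-1, 0, 0, 1, 0]
    - [-1, 0, 0, 0.6, 0]
    - [-1, 0, 0, 0, 0]
    - [1, 0, 0, 0, 0]
    - [1, 0, 0, 0, 0]
    - [1, 0, 0, 0, 0]

```text
time: 32.45
eef_pos: [0.4837, -0.1126, 0.0646]
orientation: [0.213, 3.108, 0.021]
ft_force: [0.1, 0.2, 0.4]
opening: 0.0439
grip_force: 0.0
```

apply_moves:
  rows:
    - [1, 0, 0, -0.03, 0]
    - [1, 0, 0, -0.03, 0]
    - [1, 0.03, 0, 0, 0]
    - [1, 0.02, 0, 0, 0]
    - [1, 0.02, 0, 0, 0]
    - [1, 0.02, 0, 0, 0]
    - [1, 0.02, 0, 0, 0]
    - [1, 0.02, 0, 0, 0]
    - [1, 0.02, 0, 0, 0]
    - [1, 0.02, 0, 0, 0]

```text
time: 33.45
eef_pos: [0.4797, -0.1119, 0.0653]
orientation: [0.213, 3.107, 0.021]
ft_force: [5.5, -1.4, 3.5]
opening: 0.015
grip_force: 50.7
```

```bash
python3 - <<'E'
from h import *
s,M=tool();print(s["time"],s["eef_pos"],s["ft_force"], M.T@s["ft_force"],s["opening"])
E
```

```text
33.45 [ 0.4796746  -0.1119      0.06532224] [ 5.47265076 -1.37368402  3.54398922] [-5.69930083 -0.56046439 -3.40596879] 0.015012344855462479
```

apply_moves:
  rows:
    - [1, 0, 0, -0.06, 0]
    - [1, -0.02, 0, -0.06, 0]
    - [1, -0.03, 0, 0, 0]
    - [1, -0.03, 0, 0, 0]
    - [1, -0.03, 0, 0, 0]
    - [1, -0.03, 0, 0, 0]
    - [1, -0.02, 0, 0, 0]
    - [1, -0.02, 0, 0, 0]
    - [1, -0.02, 0, 0, 0]
    - [1, -0.02, 0, 0, 0]

```text
time: 34.45
eef_pos: [0.4831, -0.1121, 0.0669]
orientation: [0.214, 3.112, 0.023]
ft_force: [-1.5, 0.1, -3.9]
opening: 0.015
grip_force: 49.7
```

```bash
python3 - <<'E'
from h import *
s,M=tool();print(s["time"],s["eef_pos"],s["ft_force"], M.T@s["ft_force"],s["wrist_torque"])
go([.584,-.165,.167],172)
E
```

```text
34.45 [ 0.48309334 -0.11214544  0.06694918] [-1.5089905   0.10527945 -3.94353773] [ 1.59257858 -0.16469181  3.90847746] [0.07956297 0.76227245 0.06562139]
tool mm [-109.3  -37.   -98.4] units [-4.37 -1.48 -3.93] xyaw 172.1 turn deg 0.1 units 0.0008
```

apply_moves:
  rows:
    - [1, 0, 0, 0.06, 0]
    - [-1, 0, 0, 0, 0]
    - [-1, 0, 0, 0, 0]
    - [-1, 0, 0, 0, 0]
    - [-1, 0, 0, -1, 0]
    - [-1, 0, 0, -1, 0]
    - [-1, 0, 0, -1, 0]
    - [-1, 0, 0, -1, 0]
    - [-1, 0, 0, -1, 0]
    - [-1, 0, 0, -1, 0]

```text
time: 35.45
eef_pos: [0.4807, -0.1145, 0.218]
orientation: [0.213, 3.108, 0.021]
ft_force: [-0.1, 0.4, 0.5]
opening: 0.0852
grip_force: 0.0
```

```bash
python3 - <<'E'
from h import *
s,M=tool();print(s["time"],s["eef_pos"]);go([.565,-.114,.24],172);go([.565,-.114,.168],172)
E
```

```text
35.45 [ 0.48065356 -0.11445336  0.21798272]
tool mm [-84.   12.3 -19.7] units [-3.36  0.49 -0.79] xyaw 172.1 turn deg 0.1 units 0.0007
tool mm [-82.2  11.2  52.3] units [-3.29  0.45  2.09] xyaw 172.1 turn deg 0.1 units 0.0007
```

apply_moves:
  force: 40
  rows:
    - [-1, 0, 0, -0.8, 0]
    - [-1, -0.8, 0.12, 0, 0]
    - [-1, -0.9, 0.13, 0, 0]
    - [-1, -0.9, 0.12, 0, 0]
    - [-1, -0.74, 0.1, 0, 0]
    - [-1, 0, 0, 0.3, 0]
    - [-1, 0, 0, 1, 0]
    - [-1, 0, 0, 1, 0]
    - [-1, 0, 0, 0.5, 0]
    - [1, 0, 0, 0, 0]

```text
time: 36.45
eef_pos: [0.5637, -0.1129, 0.1656]
orientation: [0.214, 3.115, 0.024]
ft_force: [0.1, -0.4, 0.7]
opening: 0.0734
grip_force: 0.0
```

apply_moves:
  rows:
    - [1, 0, 0, 0, 0]
    - [1, 0, 0, 0, 0]
    - [1, 0, 0, 0, 0]
    - [1, 0, 0, 0, 0]
    - [1, 0, 0, 0, 0]
    - [1, 0, 0, 0, 0]
    - [1, -0.08, 0.26, 0, 0]
    - [1, -0.12, 0.24, 0, 0]
    - [1, 0, 0, 0, 0]
    - [1, 0, 0, 0, 0]

```text
time: 37.45
eef_pos: [0.5738, -0.1016, 0.1696]
orientation: [0.212, 3.107, 0.021]
ft_force: [1.5, 0.4, 5.2]
opening: 0.0176
grip_force: 39.5
```

```bash
python3 - <<'E'
from h import *
s,M=tool();print(s["time"],s["eef_pos"],s["ft_force"],s["opening"]);circ(1,1,C=(.6015,-.129));go([.4836,-.1126,.0646],172)
E
```

```text
37.45 [ 0.57383729 -0.10161103  0.16962145] [1.54688689 0.42165999 5.24591112] 0.017646347474271747
r now 0.038927900655554355 ang 135.28489774878113
[[-0.02, 0.02]]
tool mm [ 90.7 -24.8 102.3] units [ 3.63 -0.99  4.09] xyaw 172.2 turn deg 0.2 units 0.0010
```

apply_moves:
  rows:
    - [-1, 0, 0, 0, 0]
    - [-1, 0, 0, 0, 0]
    - [-1, 0, 0, 0, 0]
    - [-1, 0, 0, -1, 0]
    - [-1, 0, 0, -1, 0]
    - [-1, 0, 0, -1, 0]
    - [-1, 0.9, -0.24, 0, 0]
    - [-1, 0.9, -0.25, 0, 0]
    - [-1, 0.9, -0.25, 0.5, 0]
    - [-1, 0.73, -0.25, 1, 0]

```text
time: 38.45
eef_pos: [0.4832, -0.1153, 0.2051]
orientation: [0.213, 3.106, 0.021]
ft_force: [0.1, 0.2, -0.7]
opening: 0.0855
grip_force: 0.0
```

```bash
python3 - <<'E'
from h import *
s,M=tool();print(s["time"],s["eef_pos"]);go([.4836,-.1126,.0646],172)
E
```

```text
38.45 [ 0.4832395  -0.11526968  0.20506627]
tool mm [  3.8   0.6 140.4] units [0.15 0.02 5.62] xyaw 172.1 turn deg 0.1 units 0.0008
```

apply_moves:
  force: 50
  rows:
    - [-1, 0.1, 0.02, 1, 0]
    - [-1, 0.05, 0, 1, 0]
    - [-1, 0, 0, 1, 0]
    - [-1, 0, 0, 1, 0]
    - [-1, 0, 0, 1, 0]
    - [-1, 0, 0, 0.6, 0]
    - [-1, 0, 0, 0, 0]
    - [1, 0, 0, 0, 0]
    - [1, 0, 0, 0, 0]
    - [1, 0, 0, 0, 0]

```text
time: 39.45
eef_pos: [0.484, -0.1126, 0.0651]
orientation: [0.213, 3.107, 0.021]
ft_force: [0.5, -0.6, 0.2]
opening: 0.0441
grip_force: 0.0
```

apply_moves:
  rows:
    - [1, 0, 0, -0.06, 0]
    - [1, 0, 0, -0.05, 0]
    - [1, 0.03, 0, 0, 0]
    - [1, 0.02, 0, 0, 0]
    - [1, 0.02, 0, 0, 0]
    - [1, 0.02, 0, 0, 0]
    - [1, 0.02, 0, 0, 0]
    - [1, 0.02, 0, 0, 0]
    - [1, 0.02, 0, 0, 0]
    - [1, 0.02, 0, 0, 0]

```text
time: 40.45
eef_pos: [0.48, -0.1121, 0.0671]
orientation: [0.213, 3.107, 0.021]
ft_force: [5.7, -0.4, 1.5]
opening: 0.0148
grip_force: 51.7
```

```bash
python3 - <<'E'
from h import *
s,M=tool();print(s["time"],s["eef_pos"],s["ft_force"], M.T@s["ft_force"],s["opening"])
E
```

```text
40.45 [ 0.47995893 -0.1120837   0.06713183] [ 5.65104825 -0.38116589  1.53143873] [-5.6883448   0.41609867 -1.37642058] 0.014845986006588202
```

apply_moves:
  rows:
    - [1, -0.03, 0, -0.02, 0]
    - [1, -0.03, 0, -0.02, 0]
    - [1, -0.03, 0, 0, 0]
    - [1, -0.02, 0, 0, 0]
    - [1, -0.02, 0, 0, 0]
    - [1, -0.02, 0, 0, 0]
    - [1, -0.02, 0, 0, 0]
    - [1, -0.02, 0, 0, 0]
    - [1, -0.02, 0, 0, 0]
    - [1, -0.02, 0, 0, 0]

```text
time: 41.45
eef_pos: [0.4807, -0.1118, 0.0671]
orientation: [0.215, 3.118, 0.023]
ft_force: [-7.3, 1.0, 9.0]
opening: 0.015
grip_force: 52.8
```

```bash
python3 - <<'E'
from h import *
s,M=tool();print(s["time"],s["eef_pos"],s["ft_force"], M.T@s["ft_force"],s["opening"]);go([.5735,-.1015,.24],172)
E
```

```text
41.45 [ 0.48070011 -0.111818    0.06711412] [-7.34471766  0.96467301  9.03097925] [ 7.26801501  0.08838433 -9.14342407] 0.01496967651938303
tool mm [ -93.1   25.7 -171.1] units [-3.73  1.03 -6.84] xyaw 172.1 turn deg 0.1 units 0.0005
```

apply_moves:
  rows:
    - [-1, 0, 0, 0, 0]
    - [-1, 0, 0, 0, 0]
    - [-1, 0, 0, 0, 0]
    - [-1, 0, 0, -1, 0]
    - [-1, 0, 0, -1, 0]
    - [-1, 0, 0, -1, 0]
    - [-1, 0, 0, -1, 0]
    - [-1, 0, 0, -1, 0]
    - [-1, 0, 0, -1, 0]
    - [-1, 0, 0, -1, 0]

```text
time: 42.45
eef_pos: [0.4798, -0.1145, 0.2429]
orientation: [0.213, 3.11, 0.023]
ft_force: [0.2, 0.2, -0.2]
opening: 0.0854
grip_force: 0.0
```

```bash
python3 - <<'E'
from h import *
s,M=tool();print(s["time"],s["eef_pos"]);go([.5725,-.1015,.24],172);go([.5725,-.1015,.168],172)
E
```

```text
42.45 [ 0.47984721 -0.11447712  0.24293495]
tool mm [-89.9  25.4   5.4] units [-3.6   1.02  0.22] xyaw 172.1 turn deg 0.1 units 0.0008
tool mm [-88.3  24.3  77.4] units [-3.53  0.97  3.09] xyaw 172.1 turn deg 0.1 units 0.0008
```

apply_moves:
  force: 40
  rows:
    - [-1, -0.9, 0.24, 0, 0]
    - [-1, -0.9, 0.25, 0, 0]
    - [-1, -0.9, 0.25, 0, 0]
    - [-1, -0.85, 0.24, 0, 0]
    - [-1, 0, 0, 0.3, 0]
    - [-1, 0, 0, 1, 0]
    - [-1, 0, 0, 1, 0]
    - [-1, 0, 0, 0.7, 0]
    - [-1, 0, 0, 0, 0]
    - [-1, 0, 0, 0, 0]

```text
time: 43.45
eef_pos: [0.5721, -0.1015, 0.1694]
orientation: [0.214, 3.112, 0.022]
ft_force: [0.0, 0.4, 0.1]
opening: 0.0855
grip_force: 0.0
```

apply_moves:
  rows:
    - [1, 0, 0, 0, 0]
    - [1, 0, 0, 0, 0]
    - [1, 0, 0, 0, 0]
    - [1, 0, 0, 0, 0]
    - [1, 0, 0, 0, 0]
    - [1, 0, 0, 0, 0]
    - [1, 0, 0, 0, 0]
    - [1, 0, 0, 0, 0]
    - [1, 0, 0, 0, 0]
    - [1, 0, 0, 0, 0]

```text
time: 44.45
eef_pos: [0.5734, -0.1016, 0.1704]
orientation: [0.213, 3.109, 0.022]
ft_force: [0.1, 0.8, 5.3]
opening: 0.0175
grip_force: 39.4
```

```bash
python3 - <<'E'
from h import *
s,M=tool();print(s["time"],s["eef_pos"],s["ft_force"],s["opening"]);circ(10,2,C=(.6015,-.129))
E
```

```text
44.45 [ 0.5733952  -0.10160819  0.17041276] [0.10676581 0.84034709 5.27600152] 0.017526924142353465
r now 0.039245272431833886 ang 135.73606364837656
[[-0.09, 0.11], [-0.1, 0.1]]
```

apply_moves:
  rows:
    - [1, -0.09, 0.11, 0, 0]
    - [1, -0.1, 0.1, 0, 0]
    - [1, 0, 0, 0, 0]
    - [1, 0, 0, 0, 0]
    - [1, 0, 0, 0, 0]
    - [1, 0, 0, 0, 0]
    - [1, 0, 0, 0, 0]
    - [1, 0, 0, 0, 0]
    - [1, 0, 0, 0, 0]
    - [1, 0, 0, 0, 0]

```text
time: 45.45
eef_pos: [0.5785, -0.0968, 0.1703]
orientation: [0.213, 3.11, 0.022]
ft_force: [-1.2, 1.0, 4.5]
opening: 0.0175
grip_force: 39.5
```

```bash
python3 - <<'E'
from h import *
s,M=tool();print(s["time"],s["eef_pos"],s["ft_force"],s["opening"]);circ(10,2,C=(.6015,-.129));go([.4836,-.1126,.0646],172)
E
```

```text
45.45 [ 0.57850863 -0.09682686  0.17034117] [-1.22637371  0.96418617  4.46636052] 0.017546096653030026
r now 0.039543821467324054 ang 125.55011952330149
[[-0.11, 0.09], [-0.11, 0.08]]
tool mm [ 94.3 -30.2 103.1] units [ 3.77 -1.21  4.12] xyaw 172.1 turn deg 0.1 units 0.0008
```

Exactly 10.2° further. Back to the gauge.

apply_moves:
  rows:
    - [-1, 0, 0, 0, 0]
    - [-1, 0, 0, 0, 0]
    - [-1, 0, 0, 0, 0]
    - [-1, 0, 0, -1, 0]
    - [-1, 0, 0, -1, 0]
    - [-1, 0, 0, -1, 0]
    - [-1, 0.95, -0.3, 0, 0]
    - [-1, 0.95, -0.3, 0, 0]
    - [-1, 0.95, -0.3, 0.5, 0]
    - [-1, 0.95, -0.3, 1, 0]

```text
time: 46.45
eef_pos: [0.48, -0.115, 0.2064]
orientation: [0.213, 3.105, 0.019]
ft_force: [-0.1, -1.0, 0.3]
opening: 0.0853
grip_force: 0.0
```

```bash
python3 - <<'E'
from h import *
s,M=tool();print(s["time"],s["eef_pos"]);go([.482,-.1123,.0651],172)
E
```

```text
46.45 [ 0.4799954  -0.11496285  0.20640227]
tool mm [  2.3   0.9 141.3] units [0.09 0.04 5.65] xyaw 172.1 turn deg 0.1 units 0.0008
```

apply_moves:
  force: 50
  rows:
    - [-1, 0.07, 0.03, 1, 0]
    - [-1, 0, 0, 1, 0]
    - [-1, 0, 0, 1, 0]
    - [-1, 0, 0, 1, 0]
    - [-1, 0, 0, 1, 0]
    - [-1, 0, 0, 0.63, 0]
    - [-1, 0, 0, 0, 0]
    - [1, 0, 0, 0, 0]
    - [1, 0, 0, 0, 0]
    - [1, 0, 0, 0, 0]

```text
time: 47.45
eef_pos: [0.4824, -0.1119, 0.0656]
orientation: [0.213, 3.107, 0.021]
ft_force: [-0.2, 0.3, -1.0]
opening: 0.0439
grip_force: 0.0
```

apply_moves:
  rows:
    - [1, 0, 0, -0.06, 0]
    - [1, 0, 0, -0.05, 0]
    - [1, 0.02, 0, 0, 0]
    - [1, 0.02, 0, 0, 0]
    - [1, 0.02, 0, 0, 0]
    - [1, 0.02, 0, 0, 0]
    - [1, 0.02, 0, 0, 0]
    - [1, 0.02, 0, 0, 0]
    - [1, 0.02, 0, 0, 0]
    - [1, 0.02, 0, 0, 0]

```text
time: 48.45
eef_pos: [0.4789, -0.1114, 0.0676]
orientation: [0.213, 3.106, 0.021]
ft_force: [4.6, -1.1, -0.1]
opening: 0.0148
grip_force: 51.6
```

```bash
python3 - <<'E'
from h import *
s,M=tool();print(s["time"],s["eef_pos"],s["ft_force"], M.T@s["ft_force"],s["opening"])
E
```

```text
48.45 [ 0.47887364 -0.11140255  0.06758215] [ 4.61263911 -1.09427308 -0.05914549] [-4.71555903 -0.45692681  0.179143  ] 0.014843734514927051
```

```bash
python3 - <<'E'
from h import *
for i in range(8):
    s,M=tool();f=M.T@s["ft_force"];print(f.round(2),s["eef_pos"].round(4));capture("top")
print(s["time"])
E
```

```text
[-4.72 -0.46  0.18] [ 0.4789 -0.1114  0.0676]
[-4.97 -0.29 -0.6 ] [ 0.4788 -0.1114  0.0676]
[-5.67 -0.14 -0.86] [ 0.4788 -0.1114  0.0676]
[-5.29  0.1  -1.18] [ 0.4788 -0.1114  0.0676]
[-5.03 -0.03 -0.46] [ 0.4788 -0.1114  0.0676]
[-5.35 -0.07 -0.99] [ 0.4788 -0.1114  0.0676]
[-4.73  0.78 -0.28] [ 0.4788 -0.1114  0.0676]
[-5.31  0.14 -0.01] [ 0.4788 -0.1114  0.0676]
48.8
```

apply_moves:
  rows:
    - [1, -0.1, 0, 0, 0]
    - [1, -0.08, 0, 0, 0]
    - [-1, 0, 0, 0, 0]
    - [-1, 0, 0, 0, 0]
    - [-1, 0, 0, 0, 0]
    - [-1, 0, 0, -1, 0]
    - [-1, 0, 0, -1, 0]
    - [-1, 0, 0, -1, 0]
    - [-1, 0, 0, -1, 0]
    - [-1, 0, 0, -1, 0]

```text
time: 49.85
eef_pos: [0.4781, -0.1129, 0.1922]
orientation: [0.213, 3.111, 0.023]
ft_force: [0.2, 0.5, -0.1]
opening: 0.0854
grip_force: 0.0
```

```bash
python3 - <<'E'
from h import *
s,M=tool();print(s["time"],s["eef_pos"]);go([.5775,-.0968,.24],172);go([.5775,-.0968,.168],172)
E
```

```text
49.85 [ 0.47805842 -0.11290151  0.1922127 ]
tool mm [-97.3  30.3 -45.2] units [-3.89  1.21 -1.81] xyaw 172.1 turn deg 0.1 units 0.0008
tool mm [-95.8  29.1  26.8] units [-3.83  1.16  1.07] xyaw 172.1 turn deg 0.1 units 0.0008
```

apply_moves:
  force: 40
  rows:
    - [-1, 0, 0, -1, 0]
    - [-1, 0, 0, -1, 0]
    - [-1, -0.96, 0.29, 0, 0]
    - [-1, -0.96, 0.29, 0, 0]
    - [-1, -0.96, 0.29, 0, 0]
    - [-1, -0.95, 0.29, 0, 0]
    - [-1, 0, 0, 0.4, 0]
    - [-1, 0, 0, 1, 0]
    - [-1, 0, 0, 1, 0]
    - [-1, 0, 0, 0.6, 0]

```text
time: 50.85
eef_pos: [0.5761, -0.0968, 0.1663]
orientation: [0.214, 3.115, 0.023]
ft_force: [-0.7, 1.0, 0.5]
opening: 0.0857
grip_force: 0.0
```

apply_moves:
  rows:
    - [-1, 0, 0, 0, 0]
    - [1, 0, 0, 0, 0]
    - [1, 0, 0, 0, 0]
    - [1, 0, 0, 0, 0]
    - [1, 0, 0, 0, 0]
    - [1, 0, 0, 0, 0]
    - [1, 0, 0, 0, 0]
    - [1, 0, 0, 0, 0]
    - [1, 0, 0, 0, 0]
    - [1, 0, 0, 0, 0]

```text
time: 51.85
eef_pos: [0.5784, -0.0971, 0.1706]
orientation: [0.213, 3.108, 0.022]
ft_force: [-1.7, 0.9, 5.4]
opening: 0.0175
grip_force: 39.4
```

```bash
python3 - <<'E'
from h import *
s,M=tool();print(s["time"],s["eef_pos"],s["ft_force"],s["opening"]);circ(10,2,C=(.6015,-.129))
E
```

```text
51.85 [ 0.57844914 -0.09714882  0.17063871] [-1.68510293  0.91918304  5.42798519] 0.017496839155901077
r now 0.039317169668183695 ang 125.89345119415965
[[-0.1, 0.09], [-0.11, 0.08]]
```

Turn 10° more, then release in the same call.

apply_moves:
  rows:
    - [1, -0.1, 0.09, 0, 0]
    - [1, -0.11, 0.08, 0, 0]
    - [1, 0, 0, 0, 0]
    - [1, 0, 0, 0, 0]
    - [-1, 0, 0, 0, 0]
    - [-1, 0, 0, 0, 0]
    - [-1, 0, 0, 0, 0]
    - [-1, 0, 0, -1, 0]
    - [-1, 0, 0, -1, 0]
    - [-1, 0, 0, -1, 0]

```text
time: 52.85
eef_pos: [0.5814, -0.0947, 0.2445]
orientation: [0.214, 3.112, 0.022]
ft_force: [0.5, 0.6, 0.3]
opening: 0.0851
grip_force: 0.0
```

```bash
python3 - <<'E'
from h import *
s,M=tool();print(s["time"],s["eef_pos"]);go([.482,-.1115,.0656],172)
E
```

```text
52.85 [ 0.58142937 -0.09467758  0.24451716]
tool mm [100.  -33.1 176.3] units [ 4.   -1.32  7.05] xyaw 172.1 turn deg 0.1 units 0.0007
```

apply_moves:
  force: 50
  rows:
    - [-1, 1, -0.33, 0, 0]
    - [-1, 1, -0.33, 0, 0]
    - [-1, 1, -0.33, 0.5, 0]
    - [-1, 1, -0.33, 1, 0]
    - [-1, 0, 0, 1, 0]
    - [-1, 0, 0, 1, 0]
    - [-1, 0, 0, 1, 0]
    - [-1, 0, 0, 1, 0]
    - [-1, 0, 0, 1, 0]
    - [-1, 0, 0, 0.45, 0]

```text
time: 53.85
eef_pos: [0.4806, -0.1108, 0.0649]
orientation: [0.214, 3.115, 0.024]
ft_force: [-0.6, -0.6, -0.4]
opening: 0.0851
grip_force: 0.0
```

apply_moves:
  rows:
    - [-1, 0, 0, 0, 0]
    - [1, 0, 0, 0, 0]
    - [1, 0, 0, 0, 0]
    - [1, 0, 0, 0, 0]
    - [1, 0, 0, 0, 0]
    - [1, 0, 0, -0.06, 0]
    - [1, 0, 0, -0.05, 0]
    - [1, 0.03, 0, 0, 0]
    - [1, 0.03, 0, 0, 0]
    - [1, 0.03, 0, 0, 0]

```text
time: 54.85
eef_pos: [0.4809, -0.1113, 0.0706]
orientation: [0.213, 3.109, 0.022]
ft_force: [4.3, -1.3, -4.9]
opening: 0.0144
grip_force: 52.8
```

```bash
python3 - <<'E'
from h import *
s,M=tool();print(s["time"],s["eef_pos"],M.T@s["ft_force"],s["opening"],s["grip_force"])
E
```

```text
54.85 [ 0.48086584 -0.11134829  0.07063457] [-4.29022491 -0.75742052  4.95630682] 0.014360959362713385 52.77639985084534
```

apply_moves:
  rows:
    - [1, 0.02, 0, 0.05, 0]
    - [1, 0.03, 0, 0.03, 0]
    - [1, 0.05, 0, 0, 0]
    - [1, 0.05, 0, 0, 0]
    - [1, 0.05, 0, 0, 0]
    - [1, 0.05, 0, 0, 0]
    - [1, 0.05, 0, 0, 0]
    - [1, 0.05, 0, 0, 0]
    - [1, 0.05, 0, 0, 0]
    - [1, 0.05, 0, 0, 0]

```text
time: 55.85
eef_pos: [0.4711, -0.1101, 0.07]
orientation: [0.212, 3.106, 0.021]
ft_force: [5.2, -1.3, -1.1]
opening: 0.0147
grip_force: 53.3
```

```bash
python3 - <<'E'
from h import *
s,M=tool();print(s["time"],s["eef_pos"],M.T@s["ft_force"])
E
```

```text
55.85 [ 0.47111334 -0.11007559  0.06995522] [-5.30406517 -0.60652323  1.24668331]
```

apply_moves:
  rows:
    - [1, 0.1, 0, 0, 0]
    - [1, 0.2, 0, 0, 0]
    - [1, 0.3, 0, 0, 0]
    - [1, 0.4, 0, 0, 0]
    - [1, 0.6, 0, 0, 0]
    - [1, 0.7, 0, 0, 0]
    - [1, 0.8, 0, 0, 0]
    - [1, 0.8, 0, -0.1, 0]
    - [1, 0.8, 0, -0.2, 0]
    - [1, 0.5, 0, -0.3, 0]

```text
time: 56.85
eef_pos: [0.3354, -0.0902, 0.0785]
orientation: [0.214, 3.118, 0.026]
ft_force: [-0.1, 1.3, -3.0]
opening: 0.0145
grip_force: 53.0
```

```bash
python3 - <<'E'
from h import *
s,M=tool();print(s["time"],s["eef_pos"],M.T@s["ft_force"],s["opening"]);go([.42,.16,.085],172)
E
```

```text
56.85 [ 0.33542045 -0.09021773  0.07846451] [0.36070238 1.26607022 2.99855647] 0.014522045540888776
tool mm [-49.6 259.5  -1.2] units [-1.98 10.38 -0.05] xyaw 172.1 turn deg 0.1 units 0.0007
```

apply_moves:
  rows:
    - [1, 0, 0.3, -0.4, 0]
    - [1, -0.2, 0.8, -0.4, 0]
    - [1, -0.25, 1, 0, 0]
    - [1, -0.25, 1, 0, 0]
    - [1, -0.25, 1, 0, 0]
    - [1, -0.25, 1, 0, 0]
    - [1, -0.25, 1, 0, 0]
    - [1, -0.25, 1, 0, 0]
    - [1, -0.25, 1, 0, 0]
    - [1, -0.25, 1, 0, 0]

```text
time: 57.85
eef_pos: [0.4242, 0.1271, 0.1047]
orientation: [0.213, 3.113, 0.021]
ft_force: [-0.1, -0.6, -2.5]
opening: 0.0146
grip_force: 53.1
```

```bash
python3 - <<'E'
from h import *
s,M=tool();print(s["time"],s["eef_pos"],s["opening"]);go([.4385,.215,.03],172)
E
```

```text
57.85 [0.42415867 0.12708228 0.10473261] 0.01463137936773133
tool mm [-0.7 87.9 76.1] units [-0.03  3.52  3.04] xyaw 172.2 turn deg 0.2 units 0.0010
```

apply_moves:
  rows:
    - [1, 0, 0.8, 0, 0]
    - [1, 0, 0.9, 0, 0]
    - [1, 0, 0.8, 0.4, 0]
    - [1, 0, 0.3, 0.8, 0]
    - [1, 0, 0, 0.8, 0]
    - [1, 0, 0, 0.6, 0]
    - [1, 0, 0, 0.25, 0]
    - [1, 0, 0, 0.1, 0]
    - [1, 0, 0, 0.05, 0]
    - [1, 0, 0, 0, 0]

```text
time: 58.85
eef_pos: [0.4372, 0.1959, 0.0322]
orientation: [0.214, 3.109, 0.023]
ft_force: [-0.5, -0.1, -2.3]
opening: 0.0147
grip_force: 53.0
```

```bash
python3 - <<'E'
from h import *
s,M=tool();print(s["time"],s["eef_pos"],s["ft_force"])
E
```

```text
58.85 [0.43718594 0.19594148 0.03224616] [-0.53180023 -0.08104002 -2.29735162]
```

apply_moves:
  rows:
    - [1, 0, 0, 0.1, 0]
    - [1, 0, 0, 0.1, 0]
    - [1, 0, 0, 0.08, 0]
    - [1, 0, 0, 0, 0]
    - [1, 0, 0, 0, 0]
    - [1, 0, 0, 0, 0]
    - [1, 0, 0, 0, 0]
    - [1, 0, 0, 0, 0]
    - [1, 0, 0, 0, 0]
    - [1, 0, 0, 0, 0]

```text
time: 59.85
eef_pos: [0.4371, 0.1959, 0.0249]
orientation: [0.213, 3.109, 0.022]
ft_force: [-1.8, -0.9, 4.6]
opening: 0.0142
grip_force: 53.9
```

Contact with the bench. Release and rise.

apply_moves:
  rows:
    - [-1, 0, 0, 0, 0]
    - [-1, 0, 0, 0, 0]
    - [-1, 0, 0, 0, 0]
    - [-1, 0, 0, -0.5, 0]
    - [-1, 0, 0, -1, 0]
    - [-1, 0, 0, -1, 0]
    - [-1, 0, 0, -1, 0]
    - [-1, 0, 0, -1, 0]
    - [-1, 0, 0, 0, 0]
    - [-1, 0, 0, 0, 0]

```text
time: 60.85
eef_pos: [0.4348, 0.1947, 0.1382]
orientation: [0.213, 3.107, 0.023]
ft_force: [-0.2, 0.3, -0.2]
opening: 0.0857
grip_force: 0.0
```

```bash
python3 - <<'E'
from h import *
s,M=tool();print(s["time"],s["eef_pos"],s["opening"]);im=capture("scene");cv2.imwrite("pics/end.png",im[:,:,::-1])
E
```

```text
60.85 [0.43480458 0.19468    0.13823677] 0.08565476194153397
```

View pics/end.png

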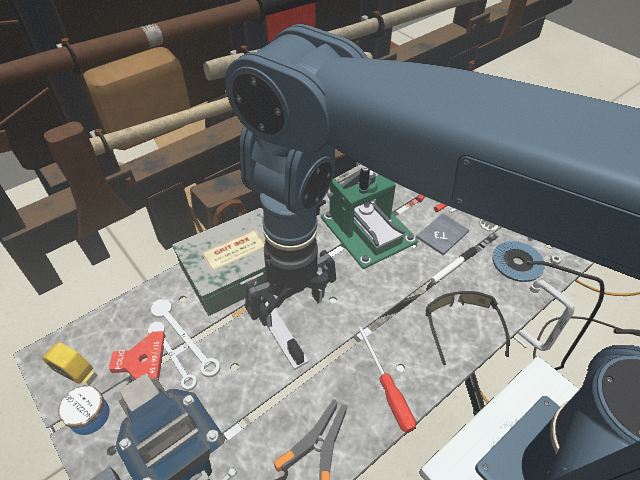

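The picture shows the gauge lying flat on the bench at about (285,335), clear of the shear. The gripper is open above it and the other things are where they were.

```bash
python3 -c "
from plant import *
print(finish_job())"
```

```text
the job is handed in; nothing more can be done
None
```

The hold-down is set so the blade drags at about 6 N: I measured 5.3 N while slightly lifting the handle, which puts about 4 N under the foot. The gauge is drawn out and lies flat on the bench clear of the shear, the crank is as set, and the job was handed in at about 61 s, with no verdict returned.

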